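# Scoop ice into the steel cup

### The job

Take the ice scoop from the black tray, scoop ice out of the narrow steel pan and tip at least three pieces into the round steel cup; use only the scoop on the ice, never the fingers. Leave the cup standing where it is and spill no ice: every other piece stays in the pan or goes into the cup too. Then lay the scoop back flat on the black tray, without disturbing the timer, tape roll or dip cups.

Things in the scene. Friction and masses are not known exactly. Their poses are not given: they have to be found in the camera images.
- scoop: aluminium ice scoop, black handle: flat pan 90 long x 72 wide, floor 2.5 thick, back wall 42 high, sides 40 high at the back, sloping to nothing near the open front. Origin: middle of the underside; x to the lip, z up. The handle, a straight bar 18 wide (y) x 16, rises backwards (-x) from the back wall at 58 degrees to the floor; its end is 111 behind, 129 above the origin
- scoop_grip (a point): point on the handle's centre line to grip, 90 behind and 96 above the scoop's origin, 39 from the handle's upper end (axes as the scoop's); pinch the 18 mm width along the scoop's y
- scoop_lip (a point): middle of the scoop's front lip, 45 ahead of its origin
- scoop_bed (a point): point 15 above the middle of the scoop's pan, where carried ice lies
- tray: shallow black tray, 258 (x) x 183 (y) x 18, fixed; its flat floor, 2 thick, is 216 x 146. Origin: middle of its underside. The scoop starts on it and belongs on it
- ice_pan: narrow open steel food pan with the ice, 176 (x) x 92 (y) x 55 high (plus a rim 7 mm wide outside), walls and floor 3 thick, inside 170 x 86, fixed. Origin: middle of its underside; x points along its length to the end away from the robot, where most of the ice lies
- cup: open steel cup, 85 high, mouth 120 and foot 96 in diameter, walls 3 thick, about 400 g, loose. Origin: middle of its underside, z up
- cup_mid (a point): point on the cup's axis, 44 above its underside: the middle of its inside
- timer_1: kitchen timer, 50 x 72 x 68, a bystander; origin under its middle
- tape_roll: roll of tape lying flat, 92 across x 48 high, a bystander; origin under its middle
- dip_cups: stack of clear dip cups, 66 across x 73 high, a bystander; origin under its middle
- ice_0_mid (a point): centre of ice piece 0 of 6 alike: clear slippery round ice nugget, 24 in diameter x 22 high, foot 13 wide, 10 g, in the steel pan at the start
- ice_1_mid (a point): centre of ice piece 1 of 6 alike: clear slippery round ice nugget, 24 in diameter x 22 high, foot 13 wide, 10 g, in the steel pan at the start
- ice_2_mid (a point): centre of ice piece 2 of 6 alike: clear slippery round ice nugget, 24 in diameter x 22 high, foot 13 wide, 10 g, in the steel pan at the start
- ice_3_mid (a point): centre of ice piece 3 of 6 alike: clear slippery round ice nugget, 24 in diameter x 22 high, foot 13 wide, 10 g, in the steel pan at the start
- ice_4_mid (a point): centre of ice piece 4 of 6 alike: clear slippery round ice nugget, 24 in diameter x 22 high, foot 13 wide, 10 g, in the steel pan at the start
- ice_5_mid (a point): centre of ice piece 5 of 6 alike: clear slippery round ice nugget, 24 in diameter x 22 high, foot 13 wide, 10 g, in the steel pan at the start
Things that resemble listed ones, but are neither listed nor needed, are in the scene too. What is shaped like the cup but blue is not meant.

How it is judged:
On the way, in this order (a step that is already met when the one before it is completed fails the run):
1. ice is carried in the scoop, clear above the pan (((distance between ice_0_mid and scoop_bed below 0.05 m and height (world z) of ice_0_mid above 0.085 m) or (distance between ice_1_mid and scoop_bed below 0.05 m and height (world z) of ice_1_mid above 0.085 m) or (distance between ice_2_mid and scoop_bed below 0.05 m and height (world z) of ice_2_mid above 0.085 m) or (distance between ice_3_mid and scoop_bed below 0.05 m and height (world z) of ice_3_mid above 0.085 m) or (distance between ice_4_mid and scoop_bed below 0.05 m and height (world z) of ice_4_mid above 0.085 m) or (distance between ice_5_mid and scoop_bed below 0.05 m and height (world z) of ice_5_mid above 0.085 m))), for 0.2 s.
2. at least three pieces of ice are in the cup ((distance between each of ice_0_mid, ice_1_mid, ice_2_mid and cup_mid below 0.062 m or distance between each of ice_0_mid, ice_1_mid, ice_3_mid and cup_mid below 0.062 m or distance between each of ice_0_mid, ice_1_mid, ice_4_mid and cup_mid below 0.062 m or distance between each of ice_0_mid, ice_1_mid, ice_5_mid and cup_mid below 0.062 m or distance between each of ice_0_mid, ice_2_mid, ice_3_mid and cup_mid below 0.062 m or distance between each of ice_0_mid, ice_2_mid, ice_4_mid and cup_mid below 0.062 m or distance between each of ice_0_mid, ice_2_mid, ice_5_mid and cup_mid below 0.062 m or distance between each of ice_0_mid, ice_3_mid, ice_4_mid and cup_mid below 0.062 m or distance between each of ice_0_mid, ice_3_mid, ice_5_mid and cup_mid below 0.062 m or distance between each of ice_0_mid, ice_4_mid, ice_5_mid and cup_mid below 0.062 m or distance between each of ice_1_mid, ice_2_mid, ice_3_mid and cup_mid below 0.062 m or distance between each of ice_1_mid, ice_2_mid, ice_4_mid and cup_mid below 0.062 m or distance between each of ice_1_mid, ice_2_mid, ice_5_mid and cup_mid below 0.062 m or distance between each of ice_1_mid, ice_3_mid, ice_4_mid and cup_mid below 0.062 m or distance between each of ice_1_mid, ice_3_mid, ice_5_mid and cup_mid below 0.062 m or distance between each of ice_1_mid, ice_4_mid, ice_5_mid and cup_mid below 0.062 m or distance between each of ice_2_mid, ice_3_mid, ice_4_mid and cup_mid below 0.062 m or distance between each of ice_2_mid, ice_3_mid, ice_5_mid and cup_mid below 0.062 m or distance between each of ice_2_mid, ice_4_mid, ice_5_mid and cup_mid below 0.062 m or distance between each of ice_3_mid, ice_4_mid, ice_5_mid and cup_mid below 0.062 m)), for 0.2 s.
At the end, for the whole second after the job is handed in: Three or more ice pieces in the steel cup (centre within 62 mm of the middle of its inside), all others in the cup or the steel pan; cup upright, within 40 mm of its start; scoop released, at rest, flat on the black tray's floor, within 85 mm lengthwise and 60 mm crosswise of the tray's ((distance between each of ice_0_mid, ice_1_mid, ice_2_mid and cup_mid below 0.062 m or distance between each of ice_0_mid, ice_1_mid, ice_3_mid and cup_mid below 0.062 m or distance between each of ice_0_mid, ice_1_mid, ice_4_mid and cup_mid below 0.062 m or distance between each of ice_0_mid, ice_1_mid, ice_5_mid and cup_mid below 0.062 m or distance between each of ice_0_mid, ice_2_mid, ice_3_mid and cup_mid below 0.062 m or distance between each of ice_0_mid, ice_2_mid, ice_4_mid and cup_mid below 0.062 m or distance between each of ice_0_mid, ice_2_mid, ice_5_mid and cup_mid below 0.062 m or distance between each of ice_0_mid, ice_3_mid, ice_4_mid and cup_mid below 0.062 m or distance between each of ice_0_mid, ice_3_mid, ice_5_mid and cup_mid below 0.062 m or distance between each of ice_0_mid, ice_4_mid, ice_5_mid and cup_mid below 0.062 m or distance between each of ice_1_mid, ice_2_mid, ice_3_mid and cup_mid below 0.062 m or distance between each of ice_1_mid, ice_2_mid, ice_4_mid and cup_mid below 0.062 m or distance between each of ice_1_mid, ice_2_mid, ice_5_mid and cup_mid below 0.062 m or distance between each of ice_1_mid, ice_3_mid, ice_4_mid and cup_mid below 0.062 m or distance between each of ice_1_mid, ice_3_mid, ice_5_mid and cup_mid below 0.062 m or distance between each of ice_1_mid, ice_4_mid, ice_5_mid and cup_mid below 0.062 m or distance between each of ice_2_mid, ice_3_mid, ice_4_mid and cup_mid below 0.062 m or distance between each of ice_2_mid, ice_3_mid, ice_5_mid and cup_mid below 0.062 m or distance between each of ice_2_mid, ice_4_mid, ice_5_mid and cup_mid below 0.062 m or distance between each of ice_3_mid, ice_4_mid, ice_5_mid and cup_mid below 0.062 m) and (distance between ice_0_mid and cup_mid below 0.062 m or (x of ice_0_mid in the frame of ice_pan between -0.085 and 0.085 m and y of ice_0_mid in the frame of ice_pan between -0.045 and 0.045 m and z of ice_0_mid in the frame of ice_pan below 0.065 m)) and (distance between ice_1_mid and cup_mid below 0.062 m or (x of ice_1_mid in the frame of ice_pan between -0.085 and 0.085 m and y of ice_1_mid in the frame of ice_pan between -0.045 and 0.045 m and z of ice_1_mid in the frame of ice_pan below 0.065 m)) and (distance between ice_2_mid and cup_mid below 0.062 m or (x of ice_2_mid in the frame of ice_pan between -0.085 and 0.085 m and y of ice_2_mid in the frame of ice_pan between -0.045 and 0.045 m and z of ice_2_mid in the frame of ice_pan below 0.065 m)) and (distance between ice_3_mid and cup_mid below 0.062 m or (x of ice_3_mid in the frame of ice_pan between -0.085 and 0.085 m and y of ice_3_mid in the frame of ice_pan between -0.045 and 0.045 m and z of ice_3_mid in the frame of ice_pan below 0.065 m)) and (distance between ice_4_mid and cup_mid below 0.062 m or (x of ice_4_mid in the frame of ice_pan between -0.085 and 0.085 m and y of ice_4_mid in the frame of ice_pan between -0.045 and 0.045 m and z of ice_4_mid in the frame of ice_pan below 0.065 m)) and (distance between ice_5_mid and cup_mid below 0.062 m or (x of ice_5_mid in the frame of ice_pan between -0.085 and 0.085 m and y of ice_5_mid in the frame of ice_pan between -0.045 and 0.045 m and z of ice_5_mid in the frame of ice_pan below 0.065 m)) and angle between scoop's own z axis and vertical below 0.12 rad and x of scoop in the frame of tray between -0.085 and 0.085 m and y of scoop in the frame of tray between -0.06 and 0.06 m and z of scoop in the frame of tray below 0.012 m and linear speed of each of scoop, cup below 0.03 m/s and angle between cup's own z axis and vertical below 0.15 rad and distance of cup from where it was at the start of the episode below 0.04 m); the robot touches nothing.
It fails at once if the fingers touch the ice (over 0.5 N) (contact force between the fingers and ice_0 above 0.5 N or contact force between the fingers and ice_1 above 0.5 N or contact force between the fingers and ice_2 above 0.5 N or contact force between the fingers and ice_3 above 0.5 N or contact force between the fingers and ice_4 above 0.5 N or contact force between the fingers and ice_5 above 0.5 N).
It fails at once if the cup is tipped beyond 0.5 rad (angle between cup's own z axis and vertical above 0.5 rad).
It fails at once if the timer is moved by more than 30 mm (distance of timer_1 from where it was at the start of the episode above 0.03 m).
It fails at once if the tape roll is moved by more than 30 mm (distance of tape_roll from where it was at the start of the episode above 0.03 m).
It fails at once if the stack of dip cups is moved by more than 30 mm (distance of dip_cups from where it was at the start of the episode above 0.03 m).
It also fails if it takes over 72 s, if anything falls off the work surface, if the arm or the gripper's body presses on something with over 40 N, if the wrist force passes 120 N, or if a joint passes its speed limit or range.

### The arm

A 7-joint arm with a two-finger parallel gripper is mounted at the origin on a cart in front of the work surface, level with it; the furniture and walls round the work are solid. World frame = base frame: x ahead of the robot, y to its left, z up, the work surface at z = 0. Lengths are in m, angles in rad, forces in N, time in s.
With the tool pointing down it reaches from about 0.4 to 0.9 m from the base axis. Payload 5.5 kg.
Tool frame: the origin (TCP) lies midway between the tips of the shut fingers; the grasp point (between the pads) lies 19 mm behind it; z points along the fingers, y is the line along which they close (so a half turn about z gives the same grasp; the last joint's range is limited). The gripper opens to 85 mm and grips with 20 to 120 N. Pads are 22 mm wide; open, the fingers measure 114 mm over their backs; the gripper's body (76 mm by 85 mm) begins 54 mm behind the grasp point. The pads swing forward as they close: fully open they stand 13 mm farther back than shut.
Start: joints at [-0.972, 0.501, -0.427, 1.55, 0.221, 1.138, -0.21], TCP at [0.214, 0.614, 0.231] pointing down, gripper open.
Joint ranges: [-2.88, 2.88], [-0.31, 2.03], [-1.54, 1.56], [0.2, 2.42], [-1.41, 4.55], [0.19, 2.02], [-2.57, 2.57]. Speed limits (rad/s): [2.57, 2.57, 3.14, 3.14, 3.14, 3.14, 3.14].

### API

Orientations are given as a rotation vector (axis times angle).
In Python, from plant import manip gives the robot as it stands.
- The arm moves only by the tool servo_tool, never from a script. Its argument "plan" is a list of rows, each a list of 3 entries, a list of its own where there are three numbers: the shift along the tool's x, y, z in mm, then the turn about the tool's z in degrees, then the closure, from -1 (fully open) to 1 (shut). A call has 1 to 8 rows; each row shifts and turns the commanded pose from where the row before left it, along the tool's axes as they then stand; what a row does not reach is not made up. A row lasts 1/10 s, in which the tool goes at most 50 mm and 8.59 degrees, less where a joint would pass 70% of its speed; a pose out of reach is approached as far as the arm can. A call with a gripper value outside its range is refused whole. The fingers move at their own pace and stop on an object; the grip force is fixed at half the most. Time passes only in rows, so rows that do not move let the fingers close. It gives the time, the measured TCP pose, the force, the opening and the grip force at its end, in the units of the state.
- manip.get_state(): the state, without advancing time (a new reading comes with each control period).
- manip.snapshot(name): name is "side" or "top" or "wrist"; returns a dict with "pixels" (384x512x3 uint8, red, green, blue), "fx", "fy", "cx", "cy" (pixels), "extrinsics" (4x4, takes a point from world to camera coordinates). Camera axes: x right, y down, z forward; pixel columns grow to the right and rows downward; lengths in m; the calibration is good to about 2 mm. A picture is of the moment at which its call begins. There is no depth.
- manip.hand_in(): hands the job in; it is judged then, once.
The state is a dict: "clock": time; "q": joint angles; "joint_vel": joint speeds; "joint_torque": joint torques, N m; "ee_pos": TCP position; "orientation": TCP orientation; "contact_force": force on the tool from outside, world axes, zero at the start; "torque": the same for the moment, N m; "grip_width": opening from 0.0 (shut) to 1.0 (fully open); "gripper_force": force on a finger pad.
Only numpy, scipy, OpenCV 4.12 (cv2) and the standard library are available. Lean on these libraries where they do the work, as an engineer would, in place of code of your own. Each camera call takes 0.05 s, during which the arm holds its last target. There are 200 camera calls.

## Working session

There is one attempt and no reset: what is moved stays moved. The work goes in short steps, Python scripts to look and compute and a tool call to move; the robot and the scene stay as the last step left them, time stands still between calls to the robot, and variables do not carry over. Pictures are saved under pics/ and viewed, at most 10 in all, crops included, and the job is handed in when it is done.

Besides the shell and the picture viewer there is one more tool, called after ">>>" by a JSON object that holds its "api" and its "payload". servo_tool: Moves the arm, as the interface text tells. Its arguments: {"type":"object","properties":{"plan":{"type":"array"}},"required":["plan"]}

```bash
mkdir -p pics; ls; cat > h.py <<'E'
import sys; sys.path.insert(0,'.')
import numpy as np, cv2
from plant import manip
from scipy.spatial.transform import Rotation as R
def snap(n,f):
    s=manip.snapshot(n); cv2.imwrite(f'pics/{f}.png',s['pixels'][:,:,::-1]); np.savez(f'pics/{f}.npz',**{k:s[k] for k in s}); return s
def ray(s,u,v,z):
    E=np.array(s['extrinsics']); c=-E[:3,:3].T@E[:3,3]
    d=E[:3,:3].T@np.array([(u-s['cx'])/s['fx'],(v-s['cy'])/s['fy'],1]); return c+d*(z-c[2])/d[2]
def proj(s,p):
    E=np.array(s['extrinsics']); q=E[:3,:3]@np.array(p)+E[:3,3]; return s['fx']*q[0]/q[2]+s['cx'],s['fy']*q[1]/q[2]+s['cy']
def st():
    s=manip.get_state(); print({k:np.round(s[k],3).tolist() for k in ('clock','q','ee_pos','contact_force','grip_width','gripper_force')}); print(R.from_rotvec(s['orientation']).as_matrix().round(3).tolist())
E
python3 - <<'E'
from h import *
st()
a=snap('top','t0');b=snap('side','s0')
for s in(a,b):
    E=np.array(s['extrinsics']); print((-E[:3,:3].T@E[:3,3]).round(3),E.round(3).tolist(),s['fx'])
cv2.imwrite('pics/both.png',cv2.resize(np.hstack([a['pixels'],b['pixels']])[:,:,::-1],(800,300),interpolation=cv2.INTER_AREA))
E
```

```text
pics
{'clock': 0.0, 'q': [-0.972, 0.502, -0.427, 1.551, 0.221, 1.138, -0.21], 'ee_pos': [0.214, 0.613, 0.23], 'contact_force': [-0.327, 0.273, 1.157], 'grip_width': 1.003, 'gripper_force': 0.0}
[[-0.944, 0.329, -0.001], [0.329, 0.944, -0.002], [0.0, -0.002, -1.0]]
[0.351 0.027 1.223] [[0.003, -1.0, -0.007, 0.035], [-0.984, -0.001, -0.18, 0.565], [0.18, 0.007, -0.984, 1.139], [0.0, 0.0, 0.0, 1.0]] 403.03117715915556
[ 0.322 -0.809  0.621] [[0.958, -0.285, 0.0, -0.54], [-0.152, -0.511, -0.846, 0.161], [0.242, 0.811, -0.533, 0.909], [0.0, 0.0, 0.0, 1.0]] 360.4766268916862
```

View pics/t0.png

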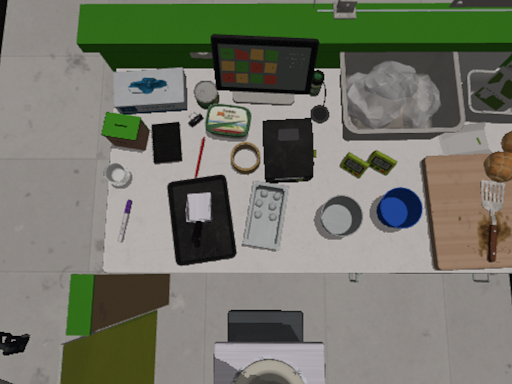

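View pics/s0.png

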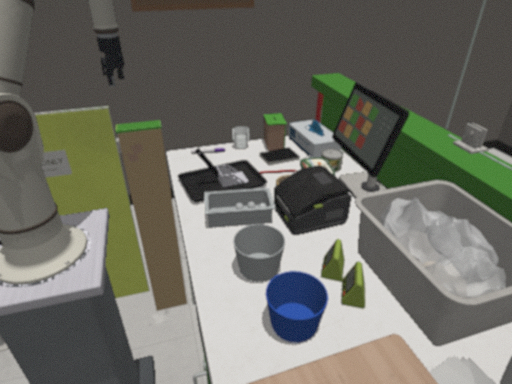

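```bash
python3 - <<'E'
from h import *
a=dict(np.load('pics/t0.npz'))
im=a['pixels'][:,:,::-1]
c=im[165:275,160:380]; cv2.imwrite('pics/c0.png',cv2.resize(c,(792,396),interpolation=cv2.INTER_CUBIC))
E
```

```text
(no output)
```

View pics/c0.png

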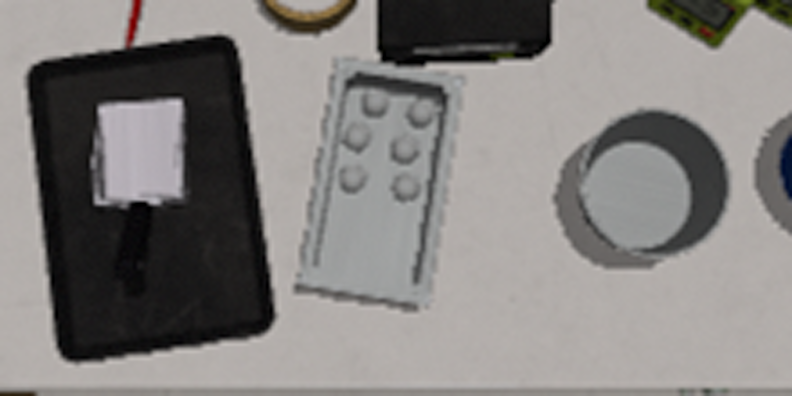

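```bash
python3 - <<'E'
from h import *
a=dict(np.load('pics/t0.npz'))
P=lambda x,y,z: ray(a,x/3.6+160-.36,y/3.6+165-.36,z)
def quad(n,c,z):
    q=np.array([P(x,y,z)[:2] for x,y in c]); m=q.mean(0)
    ax=(q[0]+q[1]-q[2]-q[3]); print(n,m.round(4),'yaw',np.degrees(np.arctan2(ax[1],ax[0])).round(1),'L',np.linalg.norm(ax/2).round(3),'W',np.linalg.norm((q[0]+q[3]-q[1]-q[2])/2).round(3)); return m,np.arctan2(ax[1],ax[0])
m,y=quad('pan',[(337,58),(465,75),(418,308),(296,290)],.055)
quad('tray',[(30,62),(235,36),(273,330),(62,360)],.018)
quad('scoop',[(98,102),(183,98),(187,205),(95,205)],.005)
for n,p in dict(hroot=(141,207,.06),hend=(130,288,.13)).items(): print(n,P(*p).round(3))
for x,yy in [(375,103),(421,112),(357,137),(405,150),(352,180),(405,187)]:
    d=P(x,yy,.016)[:2]-m; c,s=np.cos(y),np.sin(y); print('ice in pan',(c*d[0]+s*d[1]).round(4),(-s*d[0]+c*d[1]).round(4))
print('cup',P(655,182,.085).round(4),P(636,196,.003).round(4))
# handle mask
c=a['pixels'][165:275,160:380].astype(int).sum(2); g=c[218-165-0:250-165,190-160:206-160]
for i,r in enumerate(g): print(i+218,r.tolist())
E
```

```text
pan [0.5146 0.0095] yaw -10.7 L 0.194 W 0.102
tray [0.5084 0.201 ] yaw 8.2 L 0.252 W 0.175
scoop [0.5462 0.2115] yaw 1.9 L 0.09 W 0.075
hroot [0.493 0.202 0.06 ]
hend [0.423 0.198 0.13 ]
ice in pan 0.0704 0.0162
ice in pan 0.0701 -0.0234
ice in pan 0.0388 0.0258
ice in pan 0.0355 -0.016
ice in pan 0.0021 0.023
ice in pan 0.0046 -0.0217
cup [ 0.51   -0.2079  0.085 ] [ 0.5095 -0.2083  0.003 ]
218 [547, 544, 544, 543, 538, 535, 547, 557, 529, 506, 498, 500, 510, 500, 493, 506]
219 [501, 509, 518, 521, 527, 532, 544, 560, 513, 460, 454, 454, 470, 441, 394, 397]
220 [403, 395, 403, 408, 449, 456, 442, 458, 466, 469, 469, 506, 538, 528, 425, 299]
221 [375, 297, 274, 288, 348, 291, 126, 37, 7, 2, 57, 340, 457, 468, 358, 147]
222 [143, 138, 139, 251, 312, 215, 48, 15, 12, 18, 18, 21, 93, 130, 144, 129]
223 [83, 59, 64, 52, 79, 82, 27, 29, 29, 32, 18, 3, 56, 87, 84, 98]
224 [65, 74, 76, 60, 41, 35, 31, 19, 31, 26, 25, 21, 64, 93, 87, 80]
225 [74, 75, 65, 69, 59, 37, 25, 34, 43, 35, 21, 14, 58, 78, 80, 72]
226 [72, 72, 69, 72, 50, 27, 33, 25, 18, 29, 26, 35, 58, 73, 81, 74]
227 [80, 74, 67, 72
[... 867 characters left out ...]
8, 78, 75]
240 [66, 56, 45, 45, 45, 30, 41, 33, 27, 37, 57, 82, 72, 79, 79, 74]
241 [64, 60, 33, 43, 28, 44, 36, 30, 30, 33, 60, 74, 71, 73, 80, 70]
242 [68, 53, 57, 47, 41, 33, 29, 31, 31, 31, 59, 71, 75, 76, 82, 73]
243 [69, 73, 75, 83, 51, 31, 43, 36, 34, 31, 56, 69, 75, 80, 72, 75]
244 [71, 70, 83, 80, 57, 37, 39, 37, 38, 34, 48, 69, 70, 78, 65, 74]
245 [71, 65, 74, 88, 63, 49, 38, 31, 33, 26, 52, 74, 69, 68, 66, 72]
246 [66, 72, 86, 89, 68, 40, 36, 27, 41, 49, 66, 75, 72, 73, 72, 70]
247 [70, 75, 89, 93, 71, 59, 58, 54, 52, 70, 80, 73, 78, 77, 72, 72]
248 [72, 81, 89, 93, 88, 76, 76, 77, 76, 77, 72, 72, 79, 72, 68, 71]
249 [77, 79, 78, 81, 78, 66, 73, 77, 76, 76, 73, 83, 86, 81, 72, 72]
```

```bash
cat >> h.py <<'E'
def go(x,y,z,psi):
    """print tool-frame shift (mm) and turn (deg) to reach TCP x,y,z with scoop heading psi (deg, tool -x = heading)"""
    s=manip.get_state(); M=R.from_rotvec(s['orientation']).as_matrix()
    d=M.T@(np.array([x,y,z])-s['ee_pos'])*1000
    cur=np.degrees(np.arctan2(-M[1,0],-M[0,0])); print('now',s['ee_pos'].round(4),'head',cur.round(1),'| shift',d.round(0),'turn',round(float((cur-psi+180)%360-180),1))
E
python3 - <<'E'
from h import *
a=dict(np.load('pics/t0.npz'))
o=np.array([.546,.2095])
e=ray(a,196.3,236.7,.133);print(e.round(4)); r=ray(a,198.6,222.5,.045);print(r.round(4))
d=(r-e)[:2];print(np.degrees(np.arctan2(d[1],d[0])),np.linalg.norm(d))
b=dict(np.load('pics/s0.npz'))
psi=np.radians(5)
for p in([-111,0,131],[-90,0,98],[-45,0,44]):
    w=np.array([o[0]+p[0]/1e3*np.cos(psi),o[1]+p[0]/1e3*np.sin(psi),p[2]/1e3]); print(p,w.round(3),'top',np.round(proj(a,w),1),'side',np.round(proj(b,w),1))
cv2.imwrite('pics/s1.png',cv2.resize(b['pixels'][140:205,170:275,::-1],(790,490),interpolation=cv2.INTER_CUBIC))
E
```

```text
[0.444  0.1965 0.133 ]
[0.4933 0.2046 0.045 ]
9.34990155303008 0.04993121934245144
[-111, 0, 131] [0.435 0.2   0.131] top [195.1 239.9] side [196.6 150.5]
[-90, 0, 98] [0.456 0.202 0.098] top [196.5 233.4] side [204.1 158.9]
[-45, 0, 44] [0.501 0.206 0.044] top [198.4 219.9] side [218.8 171.3]
```

View pics/s1.png

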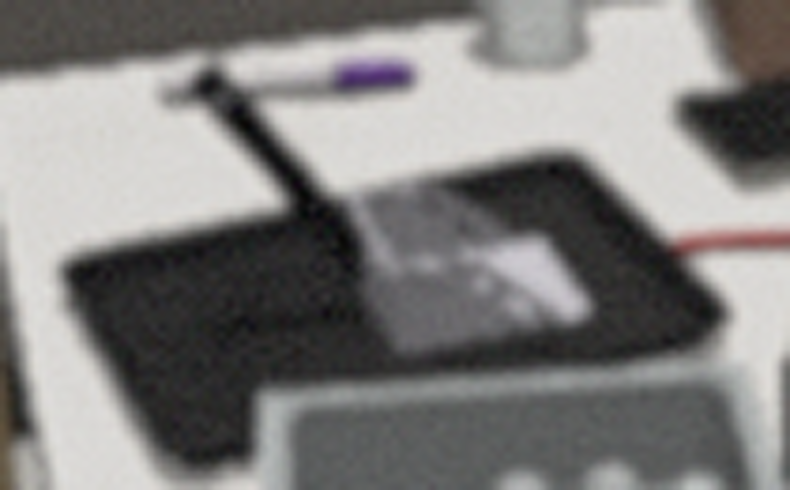

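```bash
python3 -c "
from h import *
go(.458,.2005,.2,6)"
```

```text
now [0.214  0.6131 0.2303] head -19.2 | shift [-366. -309.   31.] turn -25.2
```

>>> {"api": "servo_tool", "payload": {"plan": [[[-20,-16,0],0,-1],[[-36,-30,0],0,-1],[[-37,-31,3],0,-1],[[-37,-31,3],0,-1],[[-37,-31,3],0,-1],[[-37,-31,3],0,-1],[[-37,-31,3],0,-1],[[-37,-31,3],0,-1]]}}

```text
clock: 0.9
ee_pos: [0.4007, 0.301, 0.2131]
orientation: [-0.525, -3.097, 0.0]
contact_force: [0.4, -0.1, -0.3]
grip_width: 0.998
gripper_force: 0.0
```

>>> {"api": "servo_tool", "payload": {"plan": [[[-35,-30,5],0,-1],[[-30,-24,5],0,-1],[[-16,-14,3],0,-1],[[-7,-4,0],0,-1],[[0,0,0],-8.4,-1],[[0,0,0],-8.4,-1],[[0,0,0],-8.4,-1],[[0,0,0],0,-1]]}}

```text
clock: 1.7
ee_pos: [0.4589, 0.2075, 0.2003]
orientation: [0.168, -3.137, -0.001]
contact_force: [-1.1, 0.5, 0.0]
grip_width: 1.001
gripper_force: 0.0
```

```bash
python3 -c "
from h import *
go(.458,.2005,.079,6); st(); snap('wrist','w1')"
```

```text
now [0.4589 0.2075 0.2003] head 6.1 | shift [  2.  -7. 121.] turn 0.1
{'clock': 1.7, 'q': [-0.193, 0.263, -0.329, 1.947, 0.102, 0.948, 1.107], 'ee_pos': [0.459, 0.207, 0.2], 'contact_force': [-1.127, 0.495, 0.013], 'grip_width': 1.001, 'gripper_force': 0.0}
[[-0.994, -0.107, -0.001], [-0.107, 0.994, 0.001], [0.0, 0.001, -1.0]]
```

View pics/w1.png

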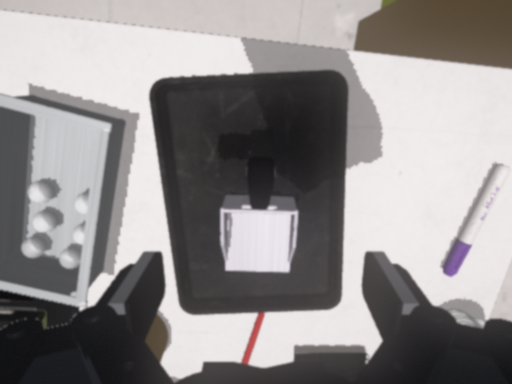

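```bash
python3 - <<'E'
from h import *
a=dict(np.load('pics/w1.npz'))
for psi in (4,6,8):
    o=np.array([.548,.209]);t=np.radians(psi); 
    for p in([-111,0,129],[-90,0,96],[-45,0,42],[45,0,2.5]):
        w=[o[0]+p[0]/1e3*np.cos(t),o[1]+p[0]/1e3*np.sin(t),p[2]/1e3+.002]; print(psi,p,np.round(w,3),np.round(proj(a,w),1))
g=a['pixels'][150:275:10].astype(int).sum(2)
for i,r in enumerate(g): print(150+10*i, r[215:310:3].tolist())
for z,u,v in((.131,261,160),(.06,260,205),(.0045,258.5,271)): print(ray(a,u,v,z).round(4))
E
```

```text
4 [-111, 0, 129] [0.437 0.201 0.131] [258.9 169.2]
4 [-90, 0, 96] [0.458 0.203 0.098] [258.4 184.5]
4 [-45, 0, 42] [0.503 0.206 0.044] [257.5 212.3]
4 [45, 0, 2.5] [0.593 0.212 0.005] [255.5 272.6]
6 [-111, 0, 129] [0.438 0.197 0.131] [252.8 169.1]
6 [-90, 0, 96] [0.458 0.2   0.098] [254.2 184.4]
6 [-45, 0, 42] [0.503 0.204 0.044] [255.9 212.3]
6 [45, 0, 2.5] [0.593 0.214 0.005] [256.9 272.6]
8 [-111, 0, 129] [0.438 0.194 0.131] [246.7 169.2]
8 [-90, 0, 96] [0.459 0.196 0.098] [250.  184.5]
8 [-45, 0, 42] [0.503 0.203 0.044] [254.2 212.3]
8 [45, 0, 2.5] [0.593 0.215 0.005] [258.3 272.6]
150 [150, 100, 91, 89, 87, 90, 85, 84, 83, 82, 83, 96, 94, 88, 84, 86, 85, 85, 83, 77, 79, 82, 80, 82, 78, 79, 78, 84, 86, 84, 91, 94]
160 [162, 150, 130, 110, 124, 121, 128, 127, 113, 112, 128, 94, 60, 67, 66, 67, 71, 68, 70, 65, 86, 89, 90, 90, 89, 87, 86, 89, 93, 96, 94, 95]
170 [148, 144, 135, 138, 140, 143, 139, 133, 136, 133, 155, 101, 81, 89, 91, 88, 85, 87, 87, 87, 156, 98, 95, 97, 105, 106, 101, 103, 101, 98, 102, 105]
180 [151, 150, 148, 147, 150, 153, 150, 143, 140, 145, 140, 102, 94, 98, 1
[... 938 characters left out ...]
, 572, 679, 682, 681, 681, 688, 685, 691, 691, 693, 699, 699, 707, 696, 693, 702, 699, 696, 699, 681, 404, 572, 395, 214, 212, 213, 211]
250 [182, 185, 291, 493, 438, 678, 680, 681, 678, 679, 686, 683, 692, 689, 693, 696, 699, 705, 693, 688, 701, 696, 696, 695, 669, 430, 496, 239, 219, 221, 218, 219]
260 [185, 191, 189, 357, 619, 679, 676, 681, 675, 675, 684, 681, 687, 684, 690, 693, 693, 699, 691, 685, 700, 690, 696, 691, 617, 478, 231, 223, 219, 219, 218, 217]
270 [193, 196, 197, 267, 500, 518, 518, 517, 529, 534, 554, 581, 599, 599, 657, 661, 661, 665, 652, 649, 667, 655, 672, 666, 665, 322, 222, 222, 222, 217, 218, 215]
[0.4311 0.202  0.131 ]
[0.4893 0.2069 0.06  ]
[0.5905 0.2153 0.0045]
```

>>> {"api": "servo_tool", "payload": {"plan": [[[2,-3,20],1,-1],[[0,0,35],0,-1],[[0,0,35],0,-1],[[0,0,22],0,-1],[[0,0,9],0,-1],[[0,0,0],0,-1],[[0,0,0],0,0.5],[[0,0,0],0,1]]}}

```text
clock: 2.55
ee_pos: [0.459, 0.2036, 0.0807]
orientation: [-0.135, 3.136, 0.001]
contact_force: [-0.5, 0.4, 0.7]
grip_width: 0.689
gripper_force: 0.0
```

>>> {"api": "servo_tool", "payload": {"plan": [[[0,0,0],0,1],[[0,0,0],0,1],[[0,0,0],0,1],[[0,0,0],0,1],[[0,0,0],0,1],[[0,0,0],0,1]]}}

```text
clock: 3.15
ee_pos: [0.4582, 0.2032, 0.08]
orientation: [-0.136, 3.138, 0.001]
contact_force: [-1.8, -0.5, 5.6]
grip_width: 0.198
gripper_force: 58.7
```

```bash
python3 -c "
from h import *
go(.542,.212,.165,-100.7)"
```

```text
now [0.4582 0.2032 0.08  ] head 5.0 | shift [-84.   2. -85.] turn 105.7
```

>>> {"api": "servo_tool", "payload": {"plan": [[[0,0,-10],0,1],[[0,0,-25],0,1],[[0,0,-30],0,1],[[-10,0,-20],0,1],[[-34,1,0],0,1],[[-30,1,0],0,1],[[-10,0,0],8,1],[[0,0,0],8.5,1]]}}

```text
clock: 3.95
ee_pos: [0.543, 0.2116, 0.1644]
orientation: [0.327, 3.124, 0.0]
contact_force: [-0.8, -0.8, -2.7]
grip_width: 0.198
gripper_force: 58.8
```

>>> {"api": "servo_tool", "payload": {"plan": [[[0,0,0],8.5,1],[[0,0,0],8.5,1],[[0,0,0],8.5,1],[[0,0,0],8.5,1],[[0,0,0],8.5,1],[[0,0,0],8.5,1],[[0,0,0],8.5,1],[[0,0,0],8.5,1]]}}

```text
clock: 4.75
ee_pos: [0.5409, 0.2121, 0.1644]
orientation: [-2.017, -2.408, 0.001]
contact_force: [-0.8, 0.9, -1.9]
grip_width: 0.201
gripper_force: 58.8
```

>>> {"api": "servo_tool", "payload": {"plan": [[[0,0,0],8.5,1],[[0,0,0],8.5,1],[[0,0,0],4,1],[[0,0,0],0,1]]}}

```text
clock: 5.15
ee_pos: [0.541, 0.2122, 0.1644]
orientation: [-2.416, -2.007, 0.001]
contact_force: [-0.2, -0.4, -1.4]
grip_width: 0.203
gripper_force: 58.8
```

```bash
python3 -c "
from h import *
go(.542,.212,.118,-100.7); st();s=snap('side','s2');b=s['pixels'][120:240,130:330,::-1];cv2.imwrite('pics/s2c.png',cv2.resize(b,(800,480),interpolation=cv2.INTER_CUBIC))"
```

```text
now [0.541  0.2122 0.1644] head -100.6 | shift [-0.  1. 46.] turn 0.1
{'clock': 5.15, 'q': [-0.493, 0.42, 0.093, 1.804, -0.048, 0.92, -0.563], 'ee_pos': [0.541, 0.212, 0.164], 'contact_force': [-0.227, -0.386, -1.384], 'grip_width': 0.203, 'gripper_force': 58.785}
[[0.183, 0.983, -0.001], [0.983, -0.183, 0.0], [-0.0, -0.001, -1.0]]
```

View pics/s2c.png

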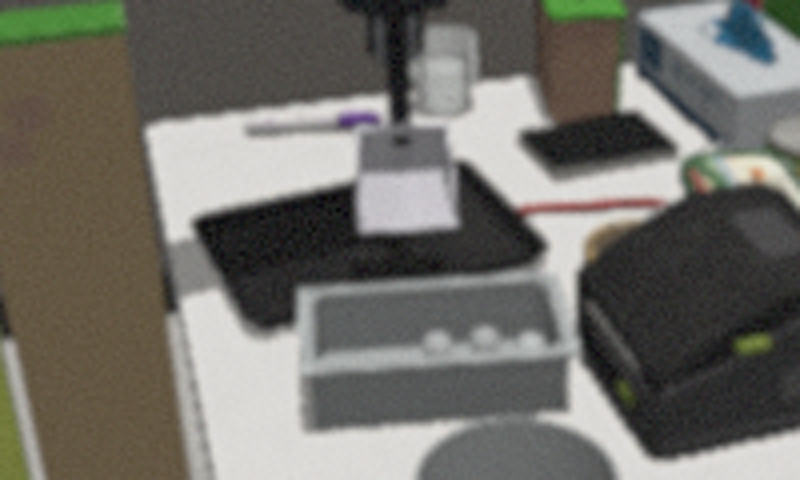

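>>> {"api": "servo_tool", "payload": {"plan": [[[0,0,20],0,1],[[0,0,20],0,1],[[0,0,6],0,1],[[-8,0,0],0,1],[[-6,0,0],0,1],[[-4,0,0],0,1],[[0,0,0],0,1]]}}

```text
clock: 5.9
ee_pos: [0.5388, 0.1933, 0.1193]
orientation: [2.417, 2.006, 0.002]
contact_force: [0.5, -0.4, -1.8]
grip_width: 0.201
gripper_force: 58.8
```

>>> {"api": "servo_tool", "payload": {"plan": [[[-4,0,0],0,1],[[-2,0,0],0,1],[[-2,0,0],0,1],[[0,0,0],0,1]]}}

```text
clock: 6.3
ee_pos: [0.5367, 0.187, 0.1185]
orientation: [-2.416, -2.008, -0.001]
contact_force: [0.0, 2.1, -2.7]
grip_width: 0.201
gripper_force: 58.8
```

>>> {"api": "servo_tool", "payload": {"plan": [[[-6,0,-8],0,1],[[-5,0,-8],0,1],[[-5,0,-6],0,1],[[-5,0,-5],0,1],[[0,0,0],0,1]]}}

```text
clock: 6.8
ee_pos: [0.5331, 0.1655, 0.1465]
orientation: [2.417, 2.006, 0.002]
contact_force: [-0.3, 2.5, -0.6]
grip_width: 0.198
gripper_force: 59.9
```

```bash
python3 -c "
from h import *
st();s=snap('side','s3');b=s['pixels'][120:240,130:330,::-1];cv2.imwrite('pics/s3c.png',cv2.resize(b,(800,480),interpolation=cv2.INTER_CUBIC))"
```

```text
{'clock': 6.8, 'q': [-0.43, 0.405, 0.1, 1.876, -0.053, 0.862, -0.488], 'ee_pos': [0.533, 0.165, 0.147], 'contact_force': [-0.268, 2.515, -0.598], 'grip_width': 0.198, 'gripper_force': 59.909}
[[0.184, 0.983, 0.001], [0.983, -0.184, 0.001], [0.001, 0.001, -1.0]]
```

View pics/s3c.png

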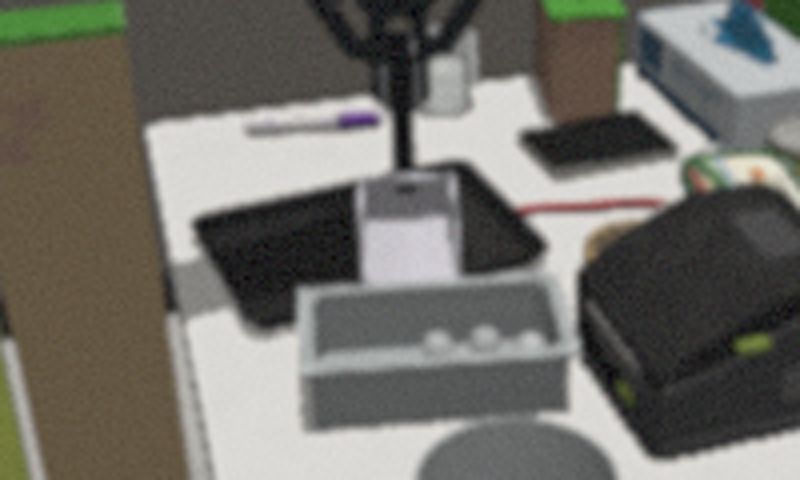

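>>> {"api": "servo_tool", "payload": {"plan": [[[-9,0,-9],0,1],[[-11,0,-9],0,1],[[-12,0,-8],0,1],[[-13,0,-7],0,1],[[-13,0,-6],0,1],[[-14,0,-4],0,1],[[-13,0,-2],0,1],[[0,0,0],0,1]]}}

```text
clock: 7.65
ee_pos: [0.5168, 0.0801, 0.1907]
orientation: [-2.419, -2.004, 0.001]
contact_force: [-0.4, 1.6, -4.1]
grip_width: 0.203
gripper_force: 64.1
```

```bash
python3 -c "
from h import *
st();s=snap('side','s4');t=snap('top','t4');b=np.hstack([s['pixels'][100:240,150:310,::-1],t['pixels'][140:280,180:340,::-1]]);cv2.imwrite('pics/s4c.png',cv2.resize(b,(800,350),interpolation=cv2.INTER_CUBIC))"
```

```text
{'clock': 7.65, 'q': [-0.322, 0.291, 0.138, 1.924, -0.049, 0.93, -0.348], 'ee_pos': [0.517, 0.08, 0.191], 'contact_force': [-0.415, 1.648, -4.088], 'grip_width': 0.203, 'gripper_force': 64.139}
[[0.186, 0.983, -0.0], [0.983, -0.186, -0.0], [-0.0, -0.0, -1.0]]
```

View pics/s4c.png

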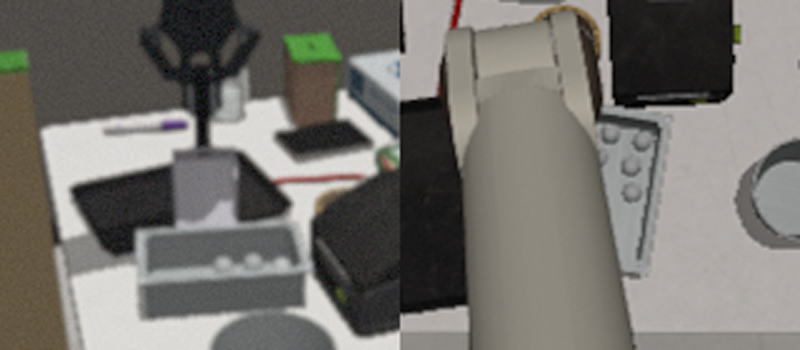

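>>> {"api": "servo_tool", "payload": {"plan": [[[10,0,4],0,1],[[15,0,0],0,1],[[5,0,-20],0,1],[[0,0,-30],0,1],[[0,0,-10],-8,1],[[0,0,0],-8.5,1],[[0,0,0],-8.5,1],[[0,0,0],-8.5,1]]}}

```text
clock: 8.55
ee_pos: [0.523, 0.114, 0.2464]
orientation: [1.724, 2.626, 0.001]
contact_force: [-0.1, 0.3, -2.7]
grip_width: 0.2
gripper_force: 64.4
```

>>> {"api": "servo_tool", "payload": {"plan": [[[0,0,0],-8.5,1],[[0,0,0],-8.5,1],[[0,0,0],-8.5,1],[[0,0,0],-8.5,1],[[0,0,0],-8.5,1],[[0,0,0],-8.5,1],[[0,0,0],-5.5,1],[[0,0,0],0,1]]}}

```text
clock: 9.35
ee_pos: [0.5229, 0.1137, 0.2462]
orientation: [-0.284, -3.129, -0.001]
contact_force: [-0.1, -0.1, -2.6]
grip_width: 0.199
gripper_force: 64.4
```

```bash
python3 -c "
from h import *
go(.4718,.0176,.225,-10.7)"
```

```text
now [0.5229 0.1137 0.2462] head -10.4 | shift [  33. -104.   21.] turn 0.3
```

>>> {"api": "servo_tool", "payload": {"plan": [[[10,-32,5],0,1],[[12,-37,8],0,1],[[11,-35,8],0,1],[[0,0,0],0,1],[[0,0,15],0,1],[[0,0,0],0,1]]}}

```text
clock: 9.95
ee_pos: [0.4705, 0.0165, 0.2092]
orientation: [-0.291, -3.126, 0.0]
contact_force: [-0.3, 0.1, -1.9]
grip_width: 0.201
gripper_force: 64.2
```

```bash
python3 - <<'E'
from h import *
go(.4718,.0176,.150,-10.7)
a=snap('wrist','w5');b=snap('side','s5')
M=R.from_rotvec(manip.get_state()['orientation']).as_matrix();t=manip.get_state()['ee_pos']
c=np.hstack([a['pixels'][:,60:460,::-1],cv2.resize(b['pixels'][95:225,170:305,::-1],(400,384))])
cv2.imwrite('pics/s5c.png',c)
E
```

```text
now [0.4705 0.0165 0.2092] head -10.6 | shift [-1.  1. 59.] turn 0.1
```

View pics/s5c.png

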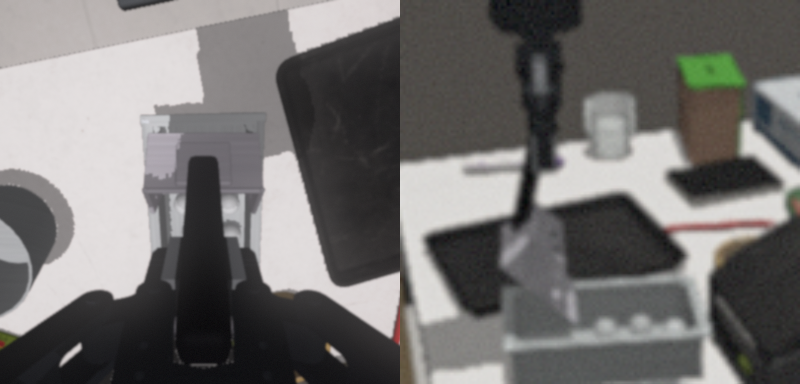

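>>> {"api": "servo_tool", "payload": {"plan": [[[0,0,20],0,1],[[0,0,20],0,1],[[0,0,12],0,1],[[0,0,6],0,1],[[0,0,0],0,1]]}}

```text
clock: 10.55
ee_pos: [0.4711, 0.0159, 0.1519]
orientation: [-0.288, -3.127, 0.0]
contact_force: [-1.0, 0.7, -1.5]
grip_width: 0.204
gripper_force: 64.3
```

>>> {"api": "servo_tool", "payload": {"plan": [[[0,0,2],0,1],[[0,0,1],0,1],[[0,0,1],0,1],[[0,0,0],0,1]]}}

```text
clock: 10.95
ee_pos: [0.4714, 0.0156, 0.1485]
orientation: [0.289, 3.128, 0.0]
contact_force: [0.2, -0.8, -1.3]
grip_width: 0.201
gripper_force: 64.3
```

>>> {"api": "servo_tool", "payload": {"plan": [[[0,0,1],0,1],[[0,0,1],0,1],[[0,0,0],0,1]]}}

```text
clock: 11.25
ee_pos: [0.4715, 0.0157, 0.1465]
orientation: [0.289, 3.128, 0.0]
contact_force: [-0.7, 0.1, 0.8]
grip_width: 0.202
gripper_force: 64.9
```

>>> {"api": "servo_tool", "payload": {"plan": [[[0,0,1],0,1],[[0,0,1],0,1],[[0,0,0],0,1]]}}

```text
clock: 11.55
ee_pos: [0.4722, 0.0157, 0.1463]
orientation: [0.289, 3.127, 0.0]
contact_force: [-4.5, -1.0, 17.6]
grip_width: 0.201
gripper_force: 67.2
```

>>> {"api": "servo_tool", "payload": {"plan": [[[0,0,-2],0,1],[[-4,0,0],0,1],[[-4,0,0],0,1],[[-4,0,0],0,1],[[-4,0,0],0,1],[[-4,0,0],0,1],[[-4,0,0],0,1],[[0,0,0],0,1]]}}

```text
clock: 12.35
ee_pos: [0.4951, 0.0112, 0.1468]
orientation: [-0.289, -3.127, 0.0]
contact_force: [-3.9, -0.0, 10.5]
grip_width: 0.203
gripper_force: 66.2
```

>>> {"api": "servo_tool", "payload": {"plan": [[[-4,0,0],0,1],[[-4,0,0],0,1],[[-3,0,0],0,1],[[0,0,0],0,1]]}}

```text
clock: 12.75
ee_pos: [0.5055, 0.0092, 0.1462]
orientation: [-0.289, -3.127, 0.0]
contact_force: [-3.8, -0.2, 4.5]
grip_width: 0.202
gripper_force: 65.6
```

```bash
python3 - <<'E'
from h import *
st()
b=snap('side','s6');t=snap('top','t6')
cv2.imwrite('pics/s6c.png',cv2.resize(np.hstack([b['pixels'][140:230,190:290,::-1],t['pixels'][170:260,225:325,::-1]]),(800,360),interpolation=cv2.INTER_CUBIC))
E
```

```text
{'clock': 12.75, 'q': [-0.046, 0.324, -0.029, 1.996, 0.013, 0.823, 1.304], 'ee_pos': [0.506, 0.009, 0.146], 'contact_force': [-3.831, -0.228, 4.48], 'grip_width': 0.202, 'gripper_force': 65.627}
[[-0.983, 0.183, -0.001], [0.183, 0.983, 0.0], [0.001, -0.0, -1.0]]
```

>>> {"api": "servo_tool", "payload": {"plan": [[[7,0,1.5],0,1],[[7,0,1.5],0,1],[[7,0,2],0,1],[[7,0,2.5],0,1],[[6.5,0,2.5],0,1],[[6.5,0,3],0,1],[[0,0,0],0,1]]}}

```text
clock: 13.55
ee_pos: [0.4729, 0.0159, 0.1401]
orientation: [0.288, 3.112, 0.001]
contact_force: [-4.3, -3.8, 44.4]
grip_width: 0.196
gripper_force: 65.0
```

```bash
python3 - <<'E'
from h import *
st()
b=snap('side','s7')
E
```

```text
{'clock': 13.55, 'q': [-0.061, 0.272, -0.036, 2.089, 0.017, 0.765, 1.279], 'ee_pos': [0.473, 0.016, 0.14], 'contact_force': [-4.349, -3.831, 44.417], 'grip_width': 0.196, 'gripper_force': 64.958}
[[-0.983, 0.183, 0.016], [0.183, 0.983, -0.001], [-0.016, 0.002, -1.0]]
```

>>> {"api": "servo_tool", "payload": {"plan": [[[0,0,0],0,1],[[0,0,0],0,1],[[0,0,0],0,1]]}}

```text
clock: 13.9
ee_pos: [0.4733, 0.0158, 0.1401]
orientation: [0.288, 3.112, 0.001]
contact_force: [-5.2, -3.5, 46.5]
grip_width: 0.204
gripper_force: 65.1
```

```bash
python3 - <<'E'
from h import *
st(); print(manip.get_state()['torque'].round(2))
b=snap('side','s8')
cv2.imwrite('pics/s8c.png',cv2.resize(b['pixels'][130:230,175:300,::-1],(750,600),interpolation=cv2.INTER_CUBIC))
E
```

```text
{'clock': 13.9, 'q': [-0.061, 0.272, -0.036, 2.088, 0.017, 0.766, 1.279], 'ee_pos': [0.473, 0.016, 0.14], 'contact_force': [-5.231, -3.547, 46.498], 'grip_width': 0.204, 'gripper_force': 65.129}
[[-0.983, 0.184, 0.016], [0.184, 0.983, -0.001], [-0.016, 0.002, -1.0]]
[-1.29  0.8   0.  ]
```

View pics/s8c.png

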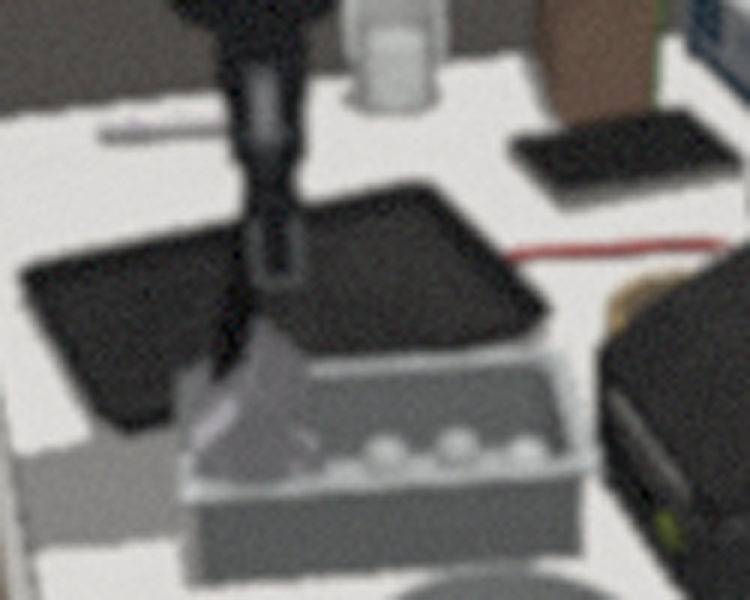

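>>> {"api": "servo_tool", "payload": {"plan": [[[0,0,-6],0,1],[[0,0,-4],0,1],[[0,0,-2],0,1],[[0,0,0],0,1]]}}

```text
clock: 14.35
ee_pos: [0.4648, 0.0168, 0.1446]
orientation: [-0.288, -3.127, 0.0]
contact_force: [0.4, 0.6, -1.4]
grip_width: 0.201
gripper_force: 59.8
```

```bash
python3 - <<'E'
from h import *
st()
E
```

```text
{'clock': 14.35, 'q': [-0.061, 0.262, -0.037, 2.09, 0.013, 0.792, 1.28], 'ee_pos': [0.465, 0.017, 0.145], 'contact_force': [0.429, 0.562, -1.366], 'grip_width': 0.201, 'gripper_force': 59.839}
[[-0.983, 0.183, -0.001], [0.183, 0.983, -0.0], [0.001, -0.0, -1.0]]
```

```bash
cat >> h.py <<'E'
C0=np.array([.5146,.0095]);yw=np.radians(-10.7)
def pan(p):
    d=np.array(p)[:2]-C0;c,s=np.cos(yw),np.sin(yw);return np.round([1e3*(c*d[0]+s*d[1]),1e3*(-s*d[0]+c*d[1])],1)
def unpan(x,y=0):
    c,s=np.cos(yw),np.sin(yw);x/=1e3;y/=1e3;return C0+[c*x-s*y,s*x+c*y]
E
python3 - <<'E'
from h import *
b=snap('side','s9')
print('lip in s8',pan(ray(b,229.2,205,.005)))
for u,v in((239.2,205),(251.7,204),(262.5,205)): print(pan(ray(b,u,v,.016)))
for z in(.055,):
    for q in((-88,-46),(-88,46),(88,46),(88,-46)): print(q,np.round(proj(b,[*unpan(*q),z]),1))
g=b['pixels'].astype(int)
sub=g[178:212:2,198:272:2]
for i,r in enumerate(sub): print(178+2*i,(r.sum(1)//3).tolist())
E
```

```text
lip in s8 [-23.1  50.9]
[ 5.9 31.9]
[43.  33.3]
[74.1 24.9]
(-88, -46) [205.7 211.6]
(-88, 46) [206.1 193.1]
(88, 46) [266.5 189.7]
(88, -46) [270.8 207.7]
178 [38, 39, 41, 40, 48, 36, 23, 25, 27, 43, 39, 42, 41, 42, 43, 38, 44, 49, 47, 48, 53, 55, 47, 50, 49, 50, 54, 46, 45, 39, 34, 34, 40, 122, 200, 218, 217]
180 [38, 33, 40, 39, 37, 20, 12, 19, 32, 45, 41, 45, 41, 38, 48, 50, 41, 49, 46, 49, 51, 43, 46, 47, 50, 44, 51, 51, 39, 51, 43, 36, 28, 37, 139, 217, 217]
182 [44, 40, 36, 40, 43, 15, 27, 32, 58, 52, 47, 43, 44, 50, 52, 46, 37, 44, 51, 47, 44, 40, 49, 43, 41, 48, 42, 52, 50, 47, 42, 45, 29, 45, 125, 213, 217]
184 [45, 43, 39, 35, 36, 29, 14, 42, 90, 86, 59, 48, 46, 47, 49, 49, 49, 50, 48, 47, 47, 39, 42, 39, 47, 48, 41, 50, 50, 47, 47, 34, 42, 92, 175, 219, 216]
186 [35, 48, 40, 46, 39, 7, 20, 55, 99, 103, 91, 70, 51, 51, 48, 49, 44, 43, 43, 39, 49, 44, 48, 36, 42, 44, 35, 39, 42, 38, 61, 71, 100, 140, 192, 218, 214]
188 [39, 40, 42, 57, 46, 19, 24, 73, 105, 102, 97, 97, 69, 48, 46, 48, 48, 45, 47, 56, 58, 67, 73, 79, 79, 85, 87, 97, 122, 137, 153, 152, 151, 162, 182, 201, 21
[... 1220 characters left out ...]
, 98, 100, 101, 103, 103, 91, 90, 91, 94, 93, 96, 137, 175, 176, 135, 98, 103, 147, 175, 175, 140, 122, 124, 160, 190, 172, 107, 83, 136]
206 [132, 134, 129, 118, 102, 106, 102, 95, 99, 99, 102, 109, 104, 104, 113, 125, 128, 130, 130, 145, 171, 172, 159, 149, 154, 139, 154, 151, 153, 165, 164, 174, 187, 180, 144, 136, 165]
208 [131, 131, 130, 126, 116, 118, 107, 95, 107, 102, 100, 111, 116, 115, 146, 174, 172, 172, 170, 152, 150, 152, 166, 172, 174, 163, 159, 158, 162, 171, 166, 169, 170, 165, 157, 150, 143]
210 [135, 128, 131, 144, 169, 163, 137, 105, 117, 115, 115, 130, 156, 153, 161, 165, 167, 167, 165, 162, 154, 146, 143, 140, 142, 145, 139, 132, 121, 112, 105, 102, 105, 104, 97, 90, 92]
```

>>> {"api": "servo_tool", "payload": {"plan": [[[0,0,1],0,1],[[0,0,0],0,1],[[0,0,1],0,1],[[0,0,0],0,1]]}}

```text
clock: 14.8
ee_pos: [0.4654, 0.0168, 0.1431]
orientation: [-0.288, -3.128, 0.0]
contact_force: [0.7, -0.1, -2.3]
grip_width: 0.206
gripper_force: 59.9
```

>>> {"api": "servo_tool", "payload": {"plan": [[[0,0,1],0,1],[[0,0,0],0,1]]}}

```text
clock: 15.0
ee_pos: [0.4658, 0.0167, 0.1424]
orientation: [0.288, 3.128, 0.0]
contact_force: [0.4, 0.7, -1.2]
grip_width: 0.202
gripper_force: 60.0
```

>>> {"api": "servo_tool", "payload": {"plan": [[[0,0,1],0,1],[[0,0,0],0,1]]}}

```text
clock: 15.2
ee_pos: [0.4662, 0.0168, 0.1417]
orientation: [0.288, 3.127, 0.0]
contact_force: [1.8, -0.1, 0.6]
grip_width: 0.202
gripper_force: 60.1
```

>>> {"api": "servo_tool", "payload": {"plan": [[[0,0,1],0,1],[[0,0,0],0,1]]}}

```text
clock: 15.4
ee_pos: [0.4666, 0.0167, 0.1412]
orientation: [0.288, 3.126, 0.0]
contact_force: [1.1, -0.4, 6.0]
grip_width: 0.198
gripper_force: 60.8
```

```bash
cat >> h.py <<'E'
def fit(a,T,vs):
    """vs: rows of heel edge, wall-top edge -> phi, with wall points given grip slip along handle"""
    from scipy.optimize import least_squares
    h=-T['M'][:,0]; up=-T['M'][:,2]; g=T['p']+up*.019
    def pts(q):
        f,sl=q; out=[]
        for X,Z in((-45,0),(-45,42)):
            dx=X+90+sl*np.cos(np.radians(58)); dz=Z-96-sl*np.sin(np.radians(58)); c,s=np.cos(f),np.sin(f)
            out.append(proj(a,g+h*(dx*c+dz*s)/1e3+up*(-dx*s+dz*c)/1e3)[1])
        return np.array(out)-vs
    r=least_squares(pts,[.75,0],x_scale=[.1,5]); return np.degrees(r.x[0]),r.x[1],r.fun
def T():
    s=manip.get_state(); return dict(M=R.from_rotvec(s['orientation']).as_matrix(),p=np.array(s['ee_pos']))
E
python3 - <<'E'
from h import *
a0=dict(np.load('pics/w5.npz')); a=snap('wrist','w9')
for n,s in(('w5',a0),('w9',a)):
    for u in(212,230,300,318):
        c=cv2.GaussianBlur(s['pixels'],(3,3),0).astype(int).sum(2)[100:260:4,u]//3; print(n,u,c.tolist())
M=R.from_euler('z',0).as_matrix()
t=T(); t5=dict(M=t['M'],p=np.array([.4705,.0165,.2092]))
print(fit(a0,t5,np.array([134,190.])))
E
```

```text
w5 212 [221, 219, 216, 220, 189, 198, 198, 189, 171, 175, 173, 175, 170, 173, 172, 172, 171, 171, 166, 141, 123, 122, 116, 122, 99, 100, 107, 144, 165, 188, 188, 188, 187, 187, 186, 184, 186, 185, 136, 88]
w5 230 [222, 208, 143, 137, 139, 139, 127, 122, 139, 173, 171, 173, 169, 173, 170, 170, 169, 169, 164, 149, 120, 119, 113, 134, 171, 158, 171, 151, 160, 149, 135, 144, 126, 137, 110, 86, 82, 81, 81, 81]
w5 300 [134, 134, 134, 122, 121, 121, 122, 120, 114, 112, 112, 115, 112, 115, 112, 113, 111, 112, 113, 114, 115, 115, 110, 132, 183, 178, 179, 185, 186, 184, 183, 161, 152, 152, 169, 173, 162, 88, 68, 74]
w5 318 [133, 133, 133, 121, 124, 120, 114, 114, 113, 112, 112, 113, 112, 115, 112, 114, 113, 113, 115, 116, 117, 118, 113, 120, 104, 113, 132, 165, 181, 184, 184, 185, 184, 184, 183, 183, 185, 182, 182, 178]
w9 212 [215, 216, 216, 216, 197, 136, 136, 115, 165, 165, 168, 164, 165, 165, 166, 165, 162, 164, 165, 168, 162, 118, 110, 114, 95, 92, 94, 106, 132, 86, 83, 84, 83, 84, 83, 83, 83, 82, 69, 56]
w9 230 [217, 216, 214, 148, 135, 134, 134, 119, 166, 164, 167, 162, 164, 164, 164, 163, 160, 162, 162, 154, 115, 113, 108, 136, 184, 184, 182, 182, 181, 180, 179, 161, 139, 147, 135, 88, 79, 75, 75, 74]
w9 300 [129, 130, 129, 129, 129, 129, 128, 94, 106, 106, 110, 108, 108, 107, 107, 107, 105, 105, 107, 108, 109, 109, 108, 128, 180, 181, 181, 180, 179, 175, 121, 107, 130, 154, 171, 190, 176, 84, 62, 68]
w9 318 [128, 129, 129, 128, 128, 127, 126, 92, 107, 106, 109, 107, 108, 108, 107, 107, 106, 106, 108, 109, 110, 110, 109, 108, 90, 97, 102, 98, 87, 84, 84, 84, 84, 85, 84, 84, 84, 83, 83, 81]
(np.float64(46.28190367122721), np.float64(11.12681107167938), array([5.68434189e-14, 1.13686838e-13]))
```

>>> {"api": "servo_tool", "payload": {"plan": [[[-1,0,-4],0,1],[[-4,0,0],0,1],[[-4,0,0],0,1],[[-4,0,0],0,1],[[-4,0,0],0,1],[[-4,0,0],0,1],[[-4,0,0],0,1],[[0,0,0],0,1]]}}

```text
clock: 16.25
ee_pos: [0.4906, 0.012, 0.1443]
orientation: [0.289, 3.128, 0.0]
contact_force: [-0.4, -0.2, -0.4]
grip_width: 0.202
gripper_force: 59.7
```

>>> {"api": "servo_tool", "payload": {"plan": [[[-4,0,0],0,1],[[-4,0,0],0,1],[[-4,0,0],0,1],[[-4,0,0],0,1],[[0,0,0],0,1]]}}

```text
clock: 16.75
ee_pos: [0.5064, 0.0091, 0.1444]
orientation: [0.289, 3.128, 0.0]
contact_force: [0.5, 0.3, -0.9]
grip_width: 0.198
gripper_force: 59.7
```

```bash
cat >> h.py <<'E'
def look():
    a=snap('wrist','wl%d'%(manip.get_state()['clock']*100)); b=snap('side','sl%d'%(manip.get_state()['clock']*100))
    g=cv2.GaussianBlur(a['pixels'],(3,3),0).astype(int).sum(2)//3
    for u in(230,300): print(u,g[90:230:3,u].tolist())
    m=((b['pixels'].min(2)>140)*255).astype(np.uint8)[196:206,205:268]
    print('side ice', [(205+i) for i in range(63) if m[6:10,i].any()])
    st(); print('grip in pan',pan(T()['p']))
E
python3 -c "
from h import *
look()"
```

```text
230 [184, 183, 183, 184, 183, 183, 181, 152, 114, 108, 108, 108, 108, 112, 153, 156, 156, 160, 155, 155, 157, 155, 156, 156, 155, 153, 155, 156, 157, 128, 109, 108, 102, 110, 129, 162, 134, 123, 141, 157, 173, 172, 169, 168, 167, 166, 166]
300 [109, 108, 109, 109, 108, 108, 109, 109, 108, 109, 109, 109, 109, 107, 102, 100, 102, 105, 102, 102, 103, 101, 102, 102, 101, 100, 100, 102, 102, 104, 104, 104, 100, 110, 109, 104, 118, 139, 157, 166, 173, 183, 168, 129, 109, 130, 147]
side ice [206, 219, 242, 243, 244, 245, 246, 247, 248, 250, 251, 252, 253, 254, 255, 256, 257, 258, 259, 260, 261, 262, 263, 264, 265]
{'clock': 16.85, 'q': [-0.047, 0.326, -0.029, 1.998, 0.013, 0.818, 1.304], 'ee_pos': [0.506, 0.009, 0.144], 'contact_force': [0.789, -1.179, -2.417], 'grip_width': 0.205, 'gripper_force': 59.719}
[[-0.983, 0.183, -0.0], [0.183, 0.983, 0.0], [0.0, 0.0, -1.0]]
grip in pan [-8.7 -1.9]
```

>>> {"api": "servo_tool", "payload": {"plan": [[[-3,0,0],0,1],[[-3,0,0],0,1],[[-2,0,0],0,1],[[0,0,1.5],0,1],[[0,0,1],0,1],[[0,0,0],0,1]]}}

```text
clock: 17.45
ee_pos: [0.5133, 0.0078, 0.1415]
orientation: [-0.288, -3.128, 0.0]
contact_force: [0.6, 0.4, -2.5]
grip_width: 0.204
gripper_force: 59.8
```

```bash
python3 -c "
from h import *
look()"
```

```text
230 [182, 182, 182, 181, 181, 181, 181, 166, 111, 107, 107, 107, 107, 110, 148, 154, 154, 158, 153, 154, 156, 154, 155, 154, 154, 152, 153, 153, 155, 149, 112, 107, 101, 109, 128, 167, 143, 125, 130, 154, 165, 171, 166, 165, 165, 164, 164]
300 [108, 107, 107, 107, 107, 107, 107, 107, 107, 108, 108, 108, 108, 106, 100, 99, 101, 104, 101, 101, 102, 100, 101, 101, 100, 99, 99, 100, 102, 103, 102, 103, 98, 109, 108, 104, 106, 127, 145, 160, 168, 175, 169, 154, 114, 116, 136]
side ice [205, 206, 221, 222, 223, 244, 245, 246, 247, 248, 249, 250, 252, 253, 254, 255, 256, 257, 258, 259, 260, 261, 262, 263, 264, 265]
{'clock': 17.55, 'q': [-0.044, 0.342, -0.028, 1.982, 0.013, 0.818, 1.308], 'ee_pos': [0.513, 0.008, 0.142], 'contact_force': [0.236, -0.242, -1.153], 'grip_width': 0.199, 'gripper_force': 59.75}
[[-0.983, 0.183, -0.0], [0.183, 0.983, 0.0], [0.0, -0.0, -1.0]]
grip in pan [-0.9 -1.9]
```

>>> {"api": "servo_tool", "payload": {"plan": [[[0,0,1],0,1],[[0,0,1],0,1],[[0,0,0],0,1]]}}

```text
clock: 17.85
ee_pos: [0.5141, 0.0078, 0.1412]
orientation: [0.288, 3.127, 0.0]
contact_force: [-3.6, 0.0, 10.2]
grip_width: 0.202
gripper_force: 61.5
```

>>> {"api": "servo_tool", "payload": {"plan": [[[0,0,1],0,1],[[0,0,1],0,1],[[0,0,0],0,1]]}}

```text
clock: 18.15
ee_pos: [0.5148, 0.0078, 0.1411]
orientation: [0.288, 3.126, 0.0]
contact_force: [-7.2, 0.8, 23.4]
grip_width: 0.202
gripper_force: 63.2
```

>>> {"api": "servo_tool", "payload": {"plan": [[[5,0,0],0,1],[[5,0,0.5],0,1],[[5,0,1],0,1],[[5,0,1.5],0,1],[[5,0,1.5],0,1],[[0,0,0],0,1]]}}

```text
clock: 18.75
ee_pos: [0.4916, 0.0121, 0.1363]
orientation: [0.288, 3.122, 0.001]
contact_force: [-3.4, -1.9, 17.8]
grip_width: 0.198
gripper_force: 60.2
```

```bash
python3 -c "
from h import *
look()"
```

```text
230 [130, 168, 180, 181, 183, 189, 188, 187, 187, 186, 185, 185, 184, 154, 110, 109, 108, 108, 108, 108, 128, 146, 145, 148, 144, 145, 145, 113, 105, 105, 102, 103, 104, 104, 106, 105, 104, 99, 112, 133, 162, 164, 161, 164, 150, 124, 122]
300 [106, 109, 111, 111, 114, 114, 111, 111, 110, 110, 110, 110, 110, 110, 110, 109, 110, 110, 110, 110, 103, 99, 99, 102, 100, 100, 101, 99, 100, 100, 98, 99, 99, 100, 101, 102, 101, 96, 111, 132, 162, 164, 152, 107, 102, 111, 132]
side ice [205, 206, 207, 219, 220, 244, 245, 246, 247, 248, 249, 250, 252, 253, 254, 255, 256, 257, 258, 259, 260, 261, 262, 263, 264, 265]
{'clock': 18.85, 'q': [-0.053, 0.313, -0.032, 2.041, 0.015, 0.782, 1.294], 'ee_pos': [0.492, 0.012, 0.136], 'contact_force': [-2.307, -1.133, 16.631], 'grip_width': 0.197, 'gripper_force': 60.211}
[[-0.983, 0.183, 0.006], [0.183, 0.983, -0.0], [-0.006, 0.001, -1.0]]
grip in pan [-23.   -1.7]
```

>>> {"api": "servo_tool", "payload": {"plan": [[[6.5,0,2.5],0,1],[[6.5,0,2.5],0,1],[[6.5,0,3],0,1],[[6.5,0,3],0,1],[[6,0,3.5],0,1],[[6,0,3.5],0,1],[[0,0,0],0,1]]}}

```text
clock: 19.55
ee_pos: [0.4513, 0.0196, 0.1165]
orientation: [0.288, 3.128, 0.0]
contact_force: [-5.7, -0.1, 13.9]
grip_width: 0.197
gripper_force: 56.0
```

```bash
python3 -c "
from h import *
look()"
```

```text
230 [214, 215, 215, 214, 214, 214, 214, 213, 213, 213, 214, 215, 213, 212, 213, 214, 211, 152, 132, 132, 132, 123, 86, 81, 97, 168, 179, 169, 117, 108, 108, 106, 106, 103, 96, 95, 97, 94, 95, 94, 95, 105, 111, 114, 118, 120, 118]
300 [127, 127, 128, 128, 128, 127, 127, 127, 127, 127, 127, 127, 127, 128, 127, 127, 126, 126, 127, 127, 125, 97, 76, 75, 93, 111, 111, 110, 112, 111, 108, 108, 107, 104, 92, 90, 94, 91, 92, 91, 91, 90, 89, 89, 91, 91, 92]
side ice [219, 223, 224, 225, 226, 227, 228, 229, 230, 231, 232, 233, 234, 235, 244, 245, 246, 247, 248, 249, 250, 252, 253, 254, 255, 256, 257, 258, 259, 260, 261, 262, 263, 264, 265]
{'clock': 19.65, 'q': [-0.068, 0.287, -0.039, 2.14, 0.017, 0.714, 1.269], 'ee_pos': [0.451, 0.02, 0.117], 'contact_force': [-5.893, 0.931, 13.906], 'grip_width': 0.202, 'gripper_force': 56.108}
[[-0.983, 0.183, 0.0], [0.183, 0.983, 0.0], [-0.0, 0.0, -1.0]]
grip in pan [-64.   -1.9]
```

>>> {"api": "servo_tool", "payload": {"plan": [[[0,0,3],0,1],[[0,0,3],0,1],[[0,0,3],0,1],[[0,0,3],0,1],[[0,0,0],0,1]]}}

```text
clock: 20.15
ee_pos: [0.4501, 0.02, 0.1042]
orientation: [-0.287, -3.126, -0.0]
contact_force: [-8.5, 2.5, 14.4]
grip_width: 0.201
gripper_force: 58.3
```

>>> {"api": "servo_tool", "payload": {"plan": [[[0,0,3],0,1],[[0,0,3],0,1],[[0,0,3],0,1],[[0,0,3],0,1],[[0,0,0],0,1]]}}

```text
clock: 20.65
ee_pos: [0.4509, 0.0198, 0.0918]
orientation: [-0.287, -3.127, -0.0]
contact_force: [-5.4, 1.3, 8.7]
grip_width: 0.201
gripper_force: 58.3
```

```bash
python3 -c "
from h import *
look()"
```

```text
230 [206, 206, 206, 206, 206, 206, 205, 205, 205, 204, 205, 205, 205, 205, 205, 202, 202, 204, 205, 174, 130, 126, 126, 126, 113, 80, 78, 77, 81, 106, 120, 108, 103, 103, 103, 121, 165, 170, 169, 168, 147, 103, 101, 97, 88, 88, 87]
300 [121, 122, 122, 122, 122, 122, 121, 122, 121, 121, 122, 122, 122, 122, 122, 122, 122, 122, 122, 121, 121, 120, 120, 119, 89, 72, 71, 71, 87, 105, 106, 104, 104, 106, 105, 103, 103, 103, 102, 102, 101, 101, 101, 96, 80, 80, 79]
side ice [222, 223, 224, 225, 226, 227, 228, 229, 230, 231, 232, 233, 248, 249, 250, 251, 252, 253, 254, 255, 256, 257, 258, 259, 260, 261, 262, 263, 264, 265, 266]
{'clock': 20.75, 'q': [-0.07, 0.332, -0.038, 2.155, 0.02, 0.656, 1.266], 'ee_pos': [0.451, 0.02, 0.092], 'contact_force': [-5.522, 0.81, 8.01], 'grip_width': 0.195, 'gripper_force': 58.397}
[[-0.983, 0.182, -0.001], [0.182, 0.983, 0.0], [0.001, 0.0, -1.0]]
grip in pan [-64.4  -1.7]
```

>>> {"api": "servo_tool", "payload": {"plan": [[[0,0,3],0,1],[[0,0,3],0,1],[[0,0,3],0,1],[[0,0,3],0,1],[[0,0,0],0,1]]}}

```text
clock: 21.25
ee_pos: [0.4511, 0.0197, 0.0795]
orientation: [-0.288, -3.128, -0.0]
contact_force: [-3.5, 1.2, 6.6]
grip_width: 0.193
gripper_force: 58.6
```

>>> {"api": "servo_tool", "payload": {"plan": [[[0,0,2],0,1],[[0,0,2],0,1],[[0,0,0],0,1]]}}

```text
clock: 21.55
ee_pos: [0.4512, 0.0197, 0.0757]
orientation: [-0.288, -3.128, -0.0]
contact_force: [-5.0, 1.0, 6.8]
grip_width: 0.194
gripper_force: 58.6
```

```bash
python3 -c "
from h import *
look()"
```

```text
230 [200, 200, 201, 201, 202, 201, 202, 201, 201, 201, 201, 201, 201, 201, 200, 200, 198, 198, 199, 200, 199, 176, 127, 122, 123, 123, 106, 77, 75, 74, 73, 80, 99, 101, 102, 99, 99, 100, 100, 119, 164, 165, 165, 164, 164, 162, 156]
300 [119, 119, 119, 119, 118, 119, 119, 118, 119, 118, 119, 120, 119, 119, 120, 120, 120, 119, 118, 119, 118, 118, 118, 117, 117, 114, 80, 70, 69, 68, 70, 88, 102, 102, 100, 99, 102, 101, 100, 99, 99, 99, 98, 98, 97, 97, 97]
side ice [226, 250, 251, 252, 253, 254, 255, 256, 257, 258, 259, 260, 261, 262, 263, 264, 265, 266]
{'clock': 21.65, 'q': [-0.071, 0.363, -0.037, 2.163, 0.022, 0.617, 1.264], 'ee_pos': [0.451, 0.02, 0.076], 'contact_force': [-4.599, 0.601, 6.97], 'grip_width': 0.195, 'gripper_force': 58.645}
[[-0.983, 0.183, -0.0], [0.183, 0.983, 0.0], [0.001, 0.0, -1.0]]
grip in pan [-64.2  -1.8]
```

>>> {"api": "servo_tool", "payload": {"plan": [[[-3,0,0],0,1],[[-3,0,0],0,1],[[-2,0,0],0,1],[[0,0,0],0,1]]}}

```text
clock: 22.05
ee_pos: [0.4593, 0.0181, 0.0759]
orientation: [-0.288, -3.128, -0.0]
contact_force: [-4.1, 0.5, 7.2]
grip_width: 0.194
gripper_force: 58.5
```

>>> {"api": "servo_tool", "payload": {"plan": [[[-2,0,0],0,1],[[-2,0,0],0,1],[[0,0,0],0,1]]}}

```text
clock: 22.35
ee_pos: [0.4634, 0.0174, 0.0759]
orientation: [-0.288, -3.128, -0.0]
contact_force: [-3.4, -0.1, 6.2]
grip_width: 0.193
gripper_force: 58.5
```

```bash
python3 -c "
from h import *
look()"
```

```text
230 [202, 202, 201, 202, 202, 202, 202, 201, 201, 200, 198, 199, 201, 201, 194, 155, 124, 122, 123, 123, 96, 75, 74, 82, 101, 102, 102, 100, 101, 101, 102, 101, 101, 101, 101, 101, 101, 101, 101, 141, 166, 166, 165, 165, 164, 163, 157]
300 [119, 119, 119, 119, 120, 119, 119, 120, 120, 120, 120, 120, 119, 118, 119, 119, 118, 118, 118, 109, 75, 71, 71, 92, 103, 104, 103, 102, 106, 105, 103, 103, 103, 102, 102, 102, 101, 101, 100, 100, 100, 99, 100, 99, 99, 99, 99]
side ice [229, 230, 253, 254, 255, 256, 257, 258, 259, 260, 261, 262, 263, 264, 265, 266]
{'clock': 22.45, 'q': [-0.065, 0.379, -0.035, 2.136, 0.022, 0.627, 1.272], 'ee_pos': [0.463, 0.017, 0.076], 'contact_force': [-2.19, 0.863, 5.702], 'grip_width': 0.194, 'gripper_force': 58.466}
[[-0.983, 0.183, 0.0], [0.183, 0.983, 0.0], [-0.0, 0.0, -1.0]]
grip in pan [-51.8  -1.8]
```

>>> {"api": "servo_tool", "payload": {"plan": [[[-2,0,0],0,1],[[-1,0,0],0,1],[[0,0,0],0,1]]}}

```text
clock: 22.75
ee_pos: [0.4659, 0.0169, 0.0758]
orientation: [-0.288, -3.128, -0.0]
contact_force: [-4.4, 0.5, 6.7]
grip_width: 0.196
gripper_force: 58.5
```

>>> {"api": "servo_tool", "payload": {"plan": [[[-2,0,0],0,1],[[-1,0,0],0,1],[[0,0,0],0,1]]}}

```text
clock: 23.05
ee_pos: [0.4689, 0.0164, 0.0759]
orientation: [-0.288, -3.128, -0.0]
contact_force: [-3.8, 0.5, 7.1]
grip_width: 0.193
gripper_force: 58.6
```

Still free; continue to the wall.

>>> {"api": "servo_tool", "payload": {"plan": [[[-2,0,0],0,1],[[-1,0,0],0,1],[[0,0,0],0,1]]}}

```text
clock: 23.35
ee_pos: [0.4721, 0.0158, 0.0759]
orientation: [-0.288, -3.128, -0.0]
contact_force: [-3.7, 0.6, 6.3]
grip_width: 0.192
gripper_force: 58.6
```

>>> {"api": "servo_tool", "payload": {"plan": [[[-2,0,0],0,1],[[0,0,0],0,1]]}}

```text
clock: 23.55
ee_pos: [0.4741, 0.0154, 0.0759]
orientation: [-0.288, -3.128, -0.0]
contact_force: [-4.3, 0.6, 6.3]
grip_width: 0.197
gripper_force: 58.5
```

```bash
python3 -c "
from h import *
look()"
```

```text
230 [201, 200, 200, 200, 198, 198, 200, 201, 200, 174, 126, 122, 122, 122, 110, 78, 93, 103, 103, 103, 101, 103, 115, 166, 173, 170, 139, 103, 102, 102, 102, 102, 102, 102, 101, 101, 101, 101, 105, 156, 166, 165, 165, 165, 164, 162, 156]
300 [119, 119, 119, 120, 120, 119, 118, 118, 118, 119, 118, 118, 118, 116, 87, 77, 100, 104, 104, 103, 104, 108, 106, 105, 104, 104, 103, 103, 103, 103, 103, 102, 102, 101, 102, 101, 101, 101, 101, 100, 100, 100, 100, 99, 99, 99, 100]
side ice [233, 234, 251, 252, 253, 254, 255, 256, 257, 258, 260, 261, 262, 263, 264, 265, 266]
{'clock': 23.65, 'q': [-0.06, 0.394, -0.034, 2.111, 0.022, 0.637, 1.278], 'ee_pos': [0.474, 0.015, 0.076], 'contact_force': [-3.721, 0.802, 6.174], 'grip_width': 0.195, 'gripper_force': 58.495}
[[-0.983, 0.183, -0.0], [0.183, 0.983, 0.0], [0.0, 0.0, -1.0]]
grip in pan [-40.9  -1.7]
```

>>> {"api": "servo_tool", "payload": {"plan": [[[-2,0,0],0,1],[[-2,0,0],0,1],[[0,0,0],0,1]]}}

```text
clock: 23.95
ee_pos: [0.478, 0.0147, 0.0759]
orientation: [-0.288, -3.128, -0.0]
contact_force: [-4.0, 0.4, 6.3]
grip_width: 0.196
gripper_force: 58.5
```

>>> {"api": "servo_tool", "payload": {"plan": [[[-2,0,0],0,1],[[-1,0,0],0,1],[[0,0,0],0,1]]}}

```text
clock: 24.25
ee_pos: [0.479, 0.0143, 0.0755]
orientation: [-0.287, -3.125, 0.0]
contact_force: [-7.8, 1.3, 8.1]
grip_width: 0.193
gripper_force: 58.3
```

```bash
python3 -c "
from h import *
look()"
```

```text
230 [200, 197, 197, 199, 200, 200, 192, 137, 122, 122, 122, 121, 96, 100, 103, 103, 102, 102, 104, 129, 172, 175, 174, 174, 174, 171, 124, 103, 102, 102, 102, 101, 101, 101, 101, 101, 101, 101, 100, 123, 164, 165, 164, 164, 163, 159, 149]
300 [119, 119, 119, 118, 118, 118, 118, 118, 117, 118, 117, 107, 90, 103, 104, 103, 103, 107, 108, 106, 105, 104, 104, 103, 104, 103, 103, 103, 103, 103, 102, 102, 101, 101, 101, 101, 101, 101, 100, 100, 100, 100, 99, 99, 99, 98, 98]
side ice [235, 236, 252, 253, 254, 255, 256, 257, 258, 261, 262, 263, 264, 265, 266]
{'clock': 24.35, 'q': [-0.057, 0.403, -0.034, 2.097, 0.021, 0.646, 1.283], 'ee_pos': [0.479, 0.014, 0.075], 'contact_force': [-6.974, 0.899, 7.801], 'grip_width': 0.193, 'gripper_force': 58.363}
[[-0.983, 0.182, -0.004], [0.182, 0.983, 0.0], [0.004, -0.0, -1.0]]
grip in pan [-35.9  -1.9]
```

```bash
python3 - <<'E'
from h import *
import glob
f=sorted(glob.glob('pics/wl*.npz'),key=lambda s:int(s[7:-4]))[-1]
a=dict(np.load(f)); g=a['pixels'].astype(int).sum(2)//3
for u in(226,232): print(g[140:216,u].tolist())
t=T()
for hv,tv in((167,206),(168,206.5),(166,205.5)): print(fit(a,t,np.array([hv,tv])))
b=dict(np.load(f.replace('wl','sl'))) 
E
```

```text
[108, 102, 103, 104, 104, 104, 110, 126, 152, 169, 172, 174, 174, 173, 173, 173, 173, 173, 173, 173, 172, 173, 172, 172, 172, 171, 170, 161, 139, 113, 103, 101, 101, 101, 102, 101, 101, 102, 101, 101, 101, 102, 100, 100, 101, 100, 100, 101, 100, 100, 101, 100, 99, 100, 100, 99, 99, 100, 99, 99, 100, 99, 99, 99, 98, 100, 105, 120, 144, 158, 163, 164, 164, 163, 163, 164]
[102, 102, 103, 104, 104, 106, 110, 127, 154, 169, 175, 175, 175, 175, 175, 175, 175, 175, 175, 174, 175, 175, 175, 174, 174, 172, 163, 140, 115, 104, 103, 102, 103, 102, 103, 102, 102, 102, 102, 103, 101, 102, 102, 102, 102, 102, 102, 102, 101, 102, 102, 102, 102, 101, 101, 101, 100, 101, 101, 101, 100, 101, 102, 100, 101, 103, 114, 139, 158, 165, 168, 168, 167, 168, 167, 166]
(np.float64(29.233758903211058), np.float64(49.25794594677402), array([-5.68434189e-14,  0.00000000e+00]))
(np.float64(28.76635950644538), np.float64(51.05079752047128), array([-8.52651283e-14,  0.00000000e+00]))
(np.float64(29.70359991035423), np.float64(47.52355837147157), array([8.52651283e-14, 1.13686838e-13]))Traceback (most recent call last):
  File "<stdin>", line 8, in <module>
    fid = stack.enter_context(open(os.fspath(file), "rb"))
                              ~~~~^^^^^^^^^^^^^^^^^^^^^^^
FileNotFoundError: [Errno 2] No such file or directory: 'pics/sl2425.npz'
```

```bash
python3 - <<'E'
from h import *
a=dict(np.load('pics/wl2425.npz')); t=T()
h=-t['M'][:,0]; up=-t['M'][:,2]; g=t['p']+up*.019
for f in(0,5,10):
  for sl in(0,-8,-15):
    o=[]
    for X,Z in((-45,0),(-45,42),(45,0)):
        dx=X+90+sl*.53; dz=Z-96-sl*.848; c,s=np.cos(np.radians(f)),np.sin(np.radians(f)); w=g+h*(dx*c+dz*s)/1e3+up*(-dx*s+dz*c)/1e3
        o+= [round(proj(a,w)[1],1), round(w[2]*1e3,1)]
    o.append(pan(w)[0]); print(f,sl,o)
# near rim rows prediction
print([np.round(proj(a,[*unpan(x),z]),1).tolist() for x,z in((-95,.055),(-85,.055),(-85,.003))])
E
```

```text
0 0 [np.float64(255.9), np.float64(-1.7), np.float64(291.1), np.float64(40.3), np.float64(355.4), np.float64(-2.1), np.float64(98.8)]
0 -8 [np.float64(255.4), np.float64(5.1), np.float64(292.0), np.float64(47.1), np.float64(357.9), np.float64(4.7), np.float64(94.6)]
0 -15 [np.float64(255.0), np.float64(11.0), np.float64(292.7), np.float64(53.0), np.float64(360.2), np.float64(10.7), np.float64(90.9)]
5 0 [np.float64(242.9), np.float64(-5.2), np.float64(280.6), np.float64(36.6), np.float64(336.0), np.float64(-13.4), np.float64(89.9)]
5 -8 [np.float64(243.1), np.float64(1.9), np.float64(282.3), np.float64(43.7), np.float64(338.8), np.float64(-6.3), np.float64(86.3)]
5 -15 [np.float64(243.2), np.float64(8.1), np.float64(283.8), np.float64(50.0), np.float64(341.4), np.float64(-0.0), np.float64(83.2)]
10 0 [np.float64(230.1), np.float64(-8.0), np.float64(270.3), np.float64(33.3), np.float64(317.5), np.float64(-24.0), np.float64(80.0)]
10 -8 [np.float64(230.9), np.float64(-0.6), np.float64(272.7), np.float64(40.8), np.float64(320.5), np.float64(-16.5), np.float64(77.1)]
10 -15 [np.float64(231.5), np.float64(5.9), np.float64(275.0), np.float64(47.3), np.float64(323.4), np.float64(-10.0), np.float64(74.5)]
[[270.2, 120.3], [270.0, 141.4], [268.4, 125.8]]
```

```bash
python3 - <<'E'
from h import *
a=dict(np.load('pics/wl2425.npz')); g=a['pixels'].astype(int).sum(2)//3
for v in range(200,300,5): print(v,g[v,150:390:6].tolist())
E
```

```text
200 [196, 198, 101, 97, 99, 83, 73, 72, 74, 99, 100, 100, 99, 99, 101, 137, 103, 98, 100, 101, 101, 102, 100, 102, 100, 101, 101, 103, 102, 102, 76, 67, 66, 71, 103, 101, 99, 119, 120, 120]
205 [200, 201, 111, 97, 98, 85, 73, 72, 73, 97, 119, 149, 112, 99, 103, 157, 100, 98, 101, 101, 100, 102, 99, 101, 100, 100, 101, 103, 102, 101, 73, 66, 68, 73, 103, 101, 100, 120, 121, 119]
210 [202, 203, 130, 98, 98, 90, 74, 74, 72, 97, 164, 166, 165, 164, 167, 166, 141, 97, 100, 100, 100, 101, 100, 101, 100, 100, 100, 102, 102, 102, 71, 68, 66, 77, 102, 102, 107, 194, 190, 159]
215 [199, 199, 156, 98, 98, 93, 72, 72, 74, 97, 158, 165, 165, 164, 165, 142, 54, 38, 39, 39, 37, 37, 56, 96, 99, 99, 100, 100, 101, 101, 70, 67, 67, 81, 101, 101, 114, 195, 195, 195]
220 [198, 201, 172, 97, 98, 95, 74, 72, 73, 97, 134, 164, 165, 163, 138, 33, 33, 33, 32, 29, 30, 31, 31, 32, 98, 99, 99, 102, 101, 102, 68, 67, 67, 86, 102, 102, 123, 195, 194, 195]
225 [200, 202, 191, 96, 97, 98, 72, 73, 73, 96, 159, 163, 164, 162, 60, 32, 33, 32, 31, 30, 31, 31, 31, 30, 89, 98, 98, 100, 102, 112, 69, 67, 68, 88, 101, 102,
[... 1858 characters left out ...]
 152, 71, 71, 134, 35, 33, 46, 82, 82, 35, 160, 179, 182, 185, 184, 189, 89, 38, 88, 74, 33, 32, 34, 161, 69, 71, 72, 158, 159, 154, 193, 194, 196, 195]
285 [200, 198, 195, 194, 155, 159, 155, 70, 63, 36, 33, 34, 33, 32, 86, 35, 120, 179, 182, 185, 183, 189, 104, 41, 82, 33, 34, 33, 34, 37, 67, 69, 71, 157, 159, 153, 195, 194, 195, 194]
290 [169, 109, 100, 159, 154, 160, 156, 69, 38, 34, 35, 35, 33, 32, 44, 35, 105, 166, 181, 185, 183, 188, 132, 40, 42, 34, 34, 36, 33, 31, 49, 70, 75, 157, 157, 110, 95, 130, 184, 193]
295 [45, 44, 45, 44, 129, 159, 148, 47, 35, 32, 32, 32, 32, 32, 34, 38, 101, 142, 182, 185, 183, 188, 144, 40, 37, 36, 33, 33, 32, 30, 33, 55, 79, 155, 79, 44, 46, 47, 49, 107]
```

>>> {"api": "servo_tool", "payload": {"plan": [[[1.5,0,2],0,1],[[1.5,0,2],0,1],[[1.5,0,2],0,1],[[1.5,0,2],0,1],[[0,0,0],0,1]]}}

```text
clock: 24.85
ee_pos: [0.477, 0.0148, 0.0712]
orientation: [0.288, 3.125, 0.0]
contact_force: [-11.7, -0.8, 38.6]
grip_width: 0.194
gripper_force: 61.4
```

```bash
cat >> h.py <<'E'
def edges(n):
    a=snap('wrist',n); g=cv2.GaussianBlur(a['pixels'],(3,3),0).astype(int).sum(2)//3
    print('c215',g[200:300:3,215].tolist()); print('c222',g[200:300:3,222].tolist()); print('c265',g[195:310:3,265].tolist()); return a
E
python3 -c "
from h import *
st(); edges('e1')"
```

```text
{'clock': 24.85, 'q': [-0.06, 0.405, -0.033, 2.109, 0.023, 0.624, 1.278], 'ee_pos': [0.477, 0.015, 0.071], 'contact_force': [-11.713, -0.806, 38.58], 'grip_width': 0.194, 'gripper_force': 61.359}
[[-0.983, 0.183, 0.004], [0.183, 0.983, -0.0], [-0.004, 0.001, -1.0]]
c215 [101, 101, 136, 167, 167, 167, 166, 166, 165, 164, 164, 163, 154, 123, 99, 82, 74, 49, 35, 34, 35, 35, 34, 33, 34, 33, 33, 32, 33, 33, 35, 34, 31, 31]
c222 [98, 99, 104, 149, 164, 164, 164, 164, 163, 163, 163, 163, 153, 109, 96, 80, 44, 33, 33, 34, 35, 35, 38, 42, 47, 53, 57, 38, 32, 32, 32, 32, 32, 32]
c265 [101, 101, 101, 95, 46, 29, 29, 30, 30, 29, 29, 29, 29, 28, 29, 29, 29, 29, 30, 30, 30, 31, 31, 31, 32, 33, 60, 144, 181, 189, 190, 190, 189, 189, 189, 189, 188, 188, 188]
```

>>> {"api": "servo_tool", "payload": {"plan": [[[2,0,0],0,1],[[2,0,0.5],0,1],[[2,0,0.5],0,1],[[2,0,1],0,1],[[2,0,1],0,1],[[0,0,0],0,1]]}}

```text
clock: 25.5
ee_pos: [0.4685, 0.0164, 0.0668]
orientation: [0.288, 3.122, 0.001]
contact_force: [-2.4, -1.5, 18.1]
grip_width: 0.192
gripper_force: 59.3
```

```bash
python3 -c "
from h import *
st(); edges('e2')"
```

```text
{'clock': 25.5, 'q': [-0.064, 0.4, -0.033, 2.133, 0.024, 0.602, 1.272], 'ee_pos': [0.469, 0.016, 0.067], 'contact_force': [-2.379, -1.531, 18.062], 'grip_width': 0.192, 'gripper_force': 59.338}
[[-0.983, 0.183, 0.006], [0.183, 0.983, -0.0], [-0.006, 0.001, -1.0]]
c215 [104, 104, 104, 139, 171, 171, 170, 170, 169, 169, 168, 168, 167, 166, 166, 140, 110, 70, 36, 35, 35, 34, 35, 33, 33, 33, 33, 32, 32, 32, 34, 34, 31, 31]
c222 [101, 100, 100, 105, 156, 166, 165, 165, 165, 165, 165, 164, 164, 164, 163, 136, 62, 34, 33, 33, 35, 36, 38, 41, 47, 53, 57, 38, 32, 32, 32, 33, 32, 32]
c265 [33, 29, 29, 29, 29, 28, 28, 28, 27, 28, 27, 27, 27, 26, 26, 27, 27, 26, 26, 27, 27, 29, 29, 29, 30, 31, 33, 34, 35, 40, 96, 173, 189, 199, 199, 199, 199, 198, 198]
```

>>> {"api": "servo_tool", "payload": {"plan": [[[0,0,-3],0,1],[[0,0,-4],0,1],[[0,0,-6],0,1],[[0,0,-8],0,1],[[0,0,-10],0,1],[[0,0,-12],0,1],[[0,0,-12],0,1],[[0,0,-12],0,1]]}}

```text
clock: 26.35
ee_pos: [0.4655, 0.0168, 0.1326]
orientation: [0.289, 3.128, 0.0]
contact_force: [-0.2, 0.2, -1.6]
grip_width: 0.193
gripper_force: 58.6
```

>>> {"api": "servo_tool", "payload": {"plan": [[[0,0,-12],0,1],[[0,0,-12],0,1],[[0,0,-10],0,1],[[0,0,-8],0,1],[[0,0,-4],0,1],[[0,0,0],0,1]]}}

```text
clock: 26.95
ee_pos: [0.4657, 0.0168, 0.1778]
orientation: [0.288, 3.127, 0.0]
contact_force: [0.2, 0.2, -2.5]
grip_width: 0.193
gripper_force: 58.7
```

```bash
python3 - <<'E'
from h import *
st(); edges('e3'); b=snap('side','se3'); t=snap('top','te3')
m=(b['pixels'].min(2)>135)
p=T()['p'];M=T()['M'];o=p-M[:,0]*.085; print('origin px side',np.round(proj(b,[o[0],o[1],p[2]-.075]),1),'top',np.round(proj(t,[o[0],o[1],p[2]-.075]),1))
g=b['pixels'].astype(int).sum(2)//3
u,v=map(int,proj(b,[o[0],o[1],p[2]-.06]))
for r in range(v-24,v+22,2): print(r,g[r,u-32:u+34:2].tolist())
print('pan ice zone'); 
for r in range(196,212,2): print(r,g[r,205:275:2].tolist())
E
```

```text
{'clock': 26.95, 'q': [-0.06, 0.211, -0.038, 2.062, 0.01, 0.868, 1.283], 'ee_pos': [0.466, 0.017, 0.178], 'contact_force': [0.246, 0.181, -2.529], 'grip_width': 0.193, 'gripper_force': 58.681}
[[-0.983, 0.183, 0.001], [0.183, 0.983, 0.0], [-0.001, 0.0, -1.0]]
c215 [85, 86, 88, 89, 91, 94, 98, 100, 104, 111, 116, 121, 124, 131, 140, 144, 142, 95, 54, 53, 52, 52, 51, 50, 49, 49, 48, 47, 46, 46, 47, 46, 43, 42]
c222 [104, 104, 102, 99, 99, 97, 95, 93, 92, 90, 89, 87, 85, 84, 83, 81, 56, 49, 48, 48, 50, 50, 52, 54, 58, 63, 66, 50, 44, 44, 44, 43, 42, 41]
c265 [84, 41, 38, 38, 37, 37, 35, 35, 34, 34, 32, 32, 31, 31, 30, 31, 30, 30, 30, 30, 30, 31, 32, 33, 33, 34, 35, 36, 38, 65, 154, 191, 203, 204, 204, 204, 203, 203, 203]
origin px side [249.8 185.7] top [268.2 200.8]
156 [25, 63, 167, 219, 217, 215, 218, 216, 217, 217, 212, 218, 215, 218, 215, 214, 216, 215, 215, 217, 216, 177, 97, 52, 36, 29, 31, 29, 31, 32, 34, 31, 34]
158 [29, 55, 165, 219, 217, 217, 217, 217, 217, 216, 218, 219, 213, 212, 209, 216, 217, 218, 217, 218, 216, 218, 173, 95, 49, 34, 34, 33, 30, 33, 36, 30, 38]
160 [28, 5
[... 3850 characters left out ...]
89, 86, 78, 120, 172, 155]
204 [139, 141, 95, 85, 89, 87, 86, 86, 91, 89, 95, 93, 90, 90, 87, 92, 87, 89, 86, 88, 89, 88, 92, 90, 93, 92, 94, 96, 114, 126, 101, 72, 109, 165, 164]
206 [166, 165, 101, 88, 89, 89, 91, 91, 89, 92, 105, 115, 97, 93, 95, 97, 96, 96, 101, 103, 102, 107, 112, 108, 108, 115, 123, 126, 155, 173, 156, 130, 154, 172, 186]
208 [161, 167, 108, 92, 97, 101, 99, 102, 109, 107, 129, 156, 122, 119, 125, 128, 132, 136, 141, 148, 149, 154, 157, 158, 159, 162, 165, 164, 175, 170, 164, 149, 145, 146, 163]
210 [159, 176, 148, 131, 128, 146, 146, 147, 153, 152, 155, 160, 162, 162, 163, 166, 158, 155, 145, 146, 146, 143, 140, 134, 126, 118, 107, 105, 107, 103, 98, 94, 86, 117, 194]
```

>>> {"api": "servo_tool", "payload": {"plan": [[[0,0,0],1.5,1],[[0,0,0],3,1],[[0,0,0],4.5,1],[[0,0,0],5,1],[[0,0,0],5,1],[[0,0,0],5,1],[[0,0,0],5,1],[[0,0,0],5,1]]}}

```text
clock: 27.9
ee_pos: [0.4652, 0.0168, 0.1769]
orientation: [-1.197, -2.904, 0.0]
contact_force: [0.7, 0.3, -1.5]
grip_width: 0.198
gripper_force: 58.6
```

>>> {"api": "servo_tool", "payload": {"plan": [[[0,0,0],5,1],[[0,0,0],5,1],[[0,0,0],5,1],[[0,0,0],5,1],[[0,0,0],5,1],[[0,0,0],5,1],[[0,0,0],5,1],[[0,0,0],4.5,1]]}}

```text
clock: 28.7
ee_pos: [0.4652, 0.0168, 0.1769]
orientation: [-2.108, -2.329, 0.001]
contact_force: [0.1, -0.4, -1.9]
grip_width: 0.193
gripper_force: 58.6
```

>>> {"api": "servo_tool", "payload": {"plan": [[[0,0,0],3.5,1],[[0,0,0],2,1],[[0,0,0],1,1],[[0,0,0],0,1]]}}

```text
clock: 29.1
ee_pos: [0.4653, 0.0168, 0.1771]
orientation: [-2.232, -2.21, 0.0]
contact_force: [0.3, -0.3, -2.6]
grip_width: 0.197
gripper_force: 58.6
```

```bash
python3 - <<'E'
from h import *
go(.51,-.037,.157,-90)
t=snap('top','te4'); g=t['pixels'].astype(int).sum(2)//3
# cup circle check
m=g.copy()
p=T()['p'];h=-T()['M'][:,0];o=p+h*.085
u,v=map(int,proj(t,[o[0],o[1],.12])); print('bed px',u,v)
for r in range(v-18,v+20,2): print(r,g[r,u-24:u+28:2].tolist())
E
```

```text
now [0.4653 0.0168 0.1771] head -90.6 | shift [-53.  45.  20.] turn -0.6
bed px 293 229
211 [136, 136, 136, 135, 133, 131, 128, 125, 130, 158, 158, 159, 159, 124, 22, 183, 177, 178, 180, 179, 180, 178, 178, 170, 103, 105]
213 [137, 136, 136, 135, 133, 131, 128, 126, 128, 161, 162, 163, 163, 131, 44, 183, 178, 177, 175, 171, 171, 179, 180, 148, 105, 105]
215 [136, 137, 136, 135, 134, 131, 129, 126, 140, 165, 165, 165, 166, 150, 73, 177, 181, 176, 148, 170, 164, 164, 180, 134, 103, 103]
217 [137, 137, 137, 136, 133, 132, 129, 126, 122, 165, 168, 167, 167, 152, 92, 125, 127, 118, 153, 170, 159, 158, 184, 101, 105, 105]
219 [137, 136, 137, 136, 134, 132, 130, 127, 121, 126, 165, 166, 166, 162, 177, 191, 192, 101, 127, 146, 145, 150, 147, 104, 105, 106]
221 [138, 137, 136, 135, 134, 132, 130, 126, 123, 119, 138, 165, 163, 161, 187, 186, 187, 169, 102, 113, 118, 169, 160, 102, 105, 106]
223 [138, 137, 136, 135, 134, 133, 130, 127, 124, 121, 111, 145, 160, 158, 166, 188, 189, 189, 138, 149, 159, 178, 183, 101, 104, 107]
225 [138, 136, 137, 136, 135, 132, 130, 128, 125, 121, 114, 113, 150, 1
[... 836 characters left out ...]
, 155, 169, 177, 176, 179, 179]
239 [136, 137, 136, 137, 136, 134, 132, 131, 128, 123, 120, 114, 108, 94, 140, 186, 189, 104, 137, 159, 155, 161, 178, 176, 178, 179]
241 [136, 137, 137, 136, 135, 133, 132, 131, 128, 124, 122, 114, 108, 96, 146, 175, 178, 99, 130, 150, 150, 152, 179, 178, 178, 177]
243 [137, 137, 136, 137, 135, 135, 133, 130, 129, 126, 122, 115, 109, 98, 104, 128, 139, 129, 118, 130, 130, 157, 178, 178, 177, 178]
245 [137, 137, 136, 137, 136, 134, 132, 130, 128, 127, 121, 118, 111, 101, 88, 106, 152, 182, 181, 164, 171, 179, 179, 178, 178, 180]
247 [136, 137, 137, 137, 137, 135, 132, 132, 128, 125, 124, 117, 111, 103, 91, 104, 158, 176, 180, 178, 179, 179, 179, 178, 177, 179]
```

```bash
python3 - <<'E'
from h import *
t=dict(np.load('pics/te4.npz'));p=T()['p']
for u,v in((307,216),(308,226),(301,234),(308,241),(315,230)):
    w=ray(t,u,v,.13); print(np.round((w-p)[:2]*1e3,1))
g=t['pixels'].astype(int).sum(2)//3
print(np.round(proj(t,[p[0],p[1]-.13,.12]),1))
im=t['pixels'].astype(np.float32)
for v in range(208,250,2): print(v,g[v,290:330].tolist())
E
```

```text
[  36.  -120.9]
[   8.6 -123.1]
[ -13.2 -103.7]
[ -32.1 -122.3]
[  -2.2 -141.9]
[310.1 229.5]
208 [154, 153, 154, 153, 160, 119, 31, 24, 139, 185, 179, 176, 177, 178, 177, 177, 177, 177, 178, 178, 176, 177, 178, 178, 177, 177, 181, 172, 133, 100, 103, 96, 127, 115, 57, 74, 110, 147, 159, 156]
210 [156, 157, 156, 157, 164, 121, 30, 23, 139, 185, 177, 176, 177, 178, 179, 178, 178, 178, 179, 178, 178, 177, 179, 179, 178, 180, 147, 100, 103, 105, 104, 133, 119, 66, 97, 144, 159, 156, 155, 154]
212 [159, 160, 160, 162, 167, 128, 45, 30, 139, 183, 179, 179, 178, 179, 181, 181, 181, 179, 179, 179, 179, 179, 178, 179, 182, 147, 101, 105, 105, 106, 91, 125, 118, 115, 156, 159, 158, 155, 155, 155]
214 [162, 164, 163, 164, 169, 140, 65, 52, 145, 184, 180, 178, 178, 179, 173, 155, 151, 156, 154, 155, 164, 174, 179, 178, 182, 149, 101, 103, 105, 104, 106, 113, 131, 151, 158, 157, 156, 157, 156, 156]
216 [167, 166, 165, 167, 171, 145, 77, 91, 135, 161, 173, 172, 174, 155, 142, 158, 173, 176, 174, 171, 162, 156, 169, 182, 146, 99, 103, 104, 105, 103, 116, 133, 150, 157, 156, 157, 157, 158, 156, 156
[... 2543 characters left out ...]
 144, 162, 180, 178, 179, 178, 177, 177, 177, 178, 179, 179, 180, 179, 180, 179, 179, 177, 176]
244 [119, 117, 112, 110, 106, 100, 94, 82, 87, 94, 92, 134, 161, 157, 161, 150, 134, 129, 128, 141, 167, 180, 179, 178, 176, 177, 179, 178, 179, 178, 177, 177, 179, 178, 177, 178, 178, 177, 176, 175]
246 [121, 117, 114, 111, 106, 102, 95, 90, 100, 106, 100, 149, 180, 178, 180, 180, 179, 179, 180, 178, 180, 179, 179, 179, 178, 179, 177, 178, 179, 180, 180, 177, 177, 177, 177, 178, 179, 179, 179, 177]
248 [120, 117, 115, 112, 109, 103, 98, 89, 95, 101, 150, 177, 171, 176, 178, 177, 178, 176, 175, 176, 177, 179, 180, 178, 178, 178, 178, 178, 180, 179, 176, 178, 180, 180, 180, 181, 180, 178, 178, 178]
```

>>> {"api": "servo_tool", "payload": {"plan": [[[0,3,1],0,1],[[0,6,3],0,1],[[0,8,4],0,1],[[0,9,4],0,1],[[0,8,3],0,1],[[0,6,2],0,1],[[0,3,2],0,1],[[0,1,1],0,1]]}}

```text
clock: 29.95
ee_pos: [0.5096, 0.0163, 0.1569]
orientation: [-2.232, -2.211, 0.001]
contact_force: [-0.5, -0.3, -3.0]
grip_width: 0.194
gripper_force: 58.6
```

>>> {"api": "servo_tool", "payload": {"plan": [[[-3,0,0],0,1],[[-5,0,0],0,1],[[-8,0,0],0,1],[[-10,0,0],0,1],[[-12,0,0],0,1],[[-12,0,0],0,1],[[-11,0,0],0,1],[[-9,0,0],0,1]]}}

```text
clock: 30.75
ee_pos: [0.5086, -0.0552, 0.1573]
orientation: [2.233, 2.21, -0.0]
contact_force: [-0.0, -0.1, -3.1]
grip_width: 0.194
gripper_force: 58.6
```

>>> {"api": "servo_tool", "payload": {"plan": [[[-7,0,0],0,1],[[-5,0,0],0,1],[[-4,0,0],0,1],[[-2,0,0],0,1],[[-1,0,0],0,1],[[0,0,0],0,1]]}}

```text
clock: 31.35
ee_pos: [0.5085, -0.0724, 0.1572]
orientation: [-2.231, -2.211, 0.0]
contact_force: [0.4, -0.1, -2.9]
grip_width: 0.193
gripper_force: 58.6
```

```bash
cat >> h.py <<'E'
def circles(s,box,r=(3,7),k=6,p2=9):
    x0,y0,x1,y1=box; g=cv2.cvtColor(s['pixels'],cv2.COLOR_RGB2GRAY)[y0:y1,x0:x1]; g=cv2.resize(g,None,fx=k,fy=k,interpolation=cv2.INTER_CUBIC)
    c=cv2.HoughCircles(cv2.GaussianBlur(g,(0,0),2),cv2.HOUGH_GRADIENT,1,6*k,param1=60,param2=p2+6,minRadius=r[0]*k,maxRadius=r[1]*k)
    return [] if c is None else [(round(x/k+x0,1),round(y/k+y0,1),round(q/k,1)) for x,y,q in c[0]]
E
python3 - <<'E'
from h import *
go(.51,-.117,.157,-90)
t=snap('top','te5'); b=snap('side','se5'); p=T()['p']
u,v=map(int,proj(t,[p[0],p[1]-.1,.125]))
for c in circles(t,(u-25,v-25,u+30,v+25)): print('top',c,np.round((ray(t,c[0],c[1],.125)-p)[:2]*1e3,1))
u,v=map(int,proj(b,[p[0],p[1]-.1,.12]))
for c in circles(b,(u-40,v-40,u+40,v+35),r=(3,8)): print('side',c,np.round((ray(b,c[0],c[1],.125)-p)[:2]*1e3,1))
print('pan')
for c in circles(t,(235,175,300,255)): print('top',c,pan(ray(t,c[0],c[1],.016)))
E
```

```text
now [ 0.5085 -0.0724  0.1572] head -90.5 | shift [-45.   2.   0.] turn -0.5
pan
```

```bash
python3 - <<'E'
from h import *
t=dict(np.load('pics/te5.npz')); b=dict(np.load('pics/se5.npz')); p=T()['p']
u,v=map(int,proj(t,[p[0],p[1]-.1,.125])); print(u,v)
for c in circles(t,(u-25,v-25,u+30,v+25),(3,6),p2=2): print('top',c,np.round((ray(t,c[0],c[1],.12)-p)[:2]*1e3,1))
g=t['pixels'].astype(int).sum(2)//3
for r in range(v-18,v+20,2): print(r,g[r,u-28:u+24:2].tolist())
u,v=map(int,proj(b,[p[0],p[1]-.1,.11])); print(u,v)
for c in circles(b,(u-30,v-30,u+30,v+25),(4,7),p2=2): print('side',c,np.round((ray(b,c[0],c[1],.12)-p)[:2]*1e3,1))
g=b['pixels'].astype(int).sum(2)//3
for r in range(v-30,v+20,2): print(r,g[r,u-28:u+30:2].tolist())
print('pan')
for c in circles(t,(235,175,300,255),(3,6),p2=2): print('top',c,pan(ray(t,c[0],c[1],.016)))
E
```

```text
331 213
top (np.float32(350.1), np.float32(204.1), np.float32(5.5)) [  27.6 -153. ]
top (np.float32(354.4), np.float32(209.1), np.float32(5.7)) [  13.6 -164.3]
top (np.float32(349.6), np.float32(235.8), np.float32(5.9)) [ -60.2 -148.2]
top (np.float32(351.8), np.float32(226.9), np.float32(5.5)) [ -35.8 -155.2]
top (np.float32(343.8), np.float32(212.4), np.float32(5.0)) [   4.4 -134.8]
top (np.float32(344.1), np.float32(226.9), np.float32(4.5)) [ -35.8 -134.1]
195 [122, 124, 127, 133, 133, 134, 135, 137, 138, 138, 138, 136, 136, 133, 132, 128, 123, 149, 166, 166, 166, 157, 174, 179, 180, 177]
197 [121, 123, 128, 133, 133, 134, 136, 136, 138, 138, 138, 137, 137, 133, 131, 129, 124, 122, 169, 167, 168, 132, 55, 125, 162, 179]
199 [121, 124, 128, 132, 133, 135, 135, 136, 138, 138, 137, 137, 137, 133, 132, 127, 124, 117, 149, 167, 168, 129, 57, 55, 57, 125]
201 [121, 125, 128, 132, 133, 134, 136, 137, 138, 139, 137, 139, 136, 134, 131, 128, 124, 118, 136, 165, 166, 118, 58, 59, 58, 53]
203 [122, 125, 129, 132, 134, 135, 137, 137, 137, 138, 138, 137, 135, 134, 131, 128, 126, 119, 111, 161,
[... 6990 characters left out ...]
1.4), np.float32(3.1)) [-53.8  45.4]
top (np.float32(281.4), np.float32(175.2), np.float32(5.1)) [136.1 -26.4]
top (np.float32(262.4), np.float32(181.6), np.float32(4.0)) [105.4  27.2]
top (np.float32(255.8), np.float32(183.4), np.float32(3.6)) [96.1 46. ]
top (np.float32(246.9), np.float32(249.8), np.float32(3.5)) [-107.4   34. ]
top (np.float32(295.8), np.float32(202.6), np.float32(4.0)) [ 60.2 -84.5]
top (np.float32(266.9), np.float32(193.4), np.float32(3.2)) [71.8  6.9]
top (np.float32(247.1), np.float32(240.9), np.float32(3.8)) [-81.4  38.5]
top (np.float32(260.1), np.float32(241.1), np.float32(3.7)) [-74.7   0.2]
top (np.float32(279.2), np.float32(215.8), np.float32(4.4)) [ 11.  -42.2]
```

>>> {"api": "servo_tool", "payload": {"plan": [[[-2,1,0],0,1],[[-4,1,0],0,1],[[-5,0,0],0,1],[[-5,0,0],0,1],[[-4,0,0],0,1],[[-3,0,0],0,1],[[-2,0,0],0,1],[[0,0,0],0,1]]}}

```text
clock: 32.25
ee_pos: [0.5103, -0.098, 0.1573]
orientation: [2.232, 2.21, -0.0]
contact_force: [-0.3, 0.3, -2.6]
grip_width: 0.195
gripper_force: 58.6
```

```bash
python3 - <<'E'
from h import *
go(.51,-.097,.157,-90)
b=snap('side','se6'); t=snap('top','te6'); p=T()['p']
u,v=map(int,proj(b,[p[0],p[1]-.1,.11])); print(u,v)
g=b['pixels'].astype(int).sum(2)//3
for r in range(v-26,v+14,2): print(r,g[r,u-28:u+30:2].tolist())
for x,y in((u,v+8),(u-12,v+2),(u+12,v+6),(u,v-12)): print(x,y,np.round((ray(b,x,y,.118)-p)[:2]*1e3,1))
m=g[:,:]
E
```

```text
now [ 0.5103 -0.098   0.1573] head -90.6 | shift [ 1. -0.  0.] turn -0.6
257 229
203 [95, 98, 97, 93, 94, 97, 95, 93, 74, 96, 95, 117, 159, 153, 139, 167, 150, 143, 129, 78, 106, 174, 156, 58, 27, 45, 69, 76, 43]
205 [105, 103, 108, 116, 122, 136, 159, 149, 136, 161, 156, 130, 141, 129, 122, 127, 121, 109, 150, 113, 128, 169, 179, 98, 17, 42, 48, 75, 70]
207 [158, 156, 160, 169, 151, 127, 137, 128, 120, 115, 102, 93, 114, 122, 124, 115, 123, 98, 126, 159, 162, 174, 179, 102, 26, 30, 42, 61, 86]
209 [150, 145, 139, 140, 157, 121, 120, 122, 117, 79, 40, 48, 96, 122, 115, 116, 113, 99, 96, 143, 130, 119, 180, 116, 33, 32, 31, 53, 65]
211 [96, 92, 96, 108, 166, 136, 118, 123, 117, 97, 96, 98, 115, 137, 154, 145, 120, 100, 92, 125, 126, 117, 212, 163, 65, 36, 14, 34, 42]
213 [89, 90, 86, 87, 137, 143, 122, 119, 122, 115, 122, 120, 140, 168, 191, 185, 147, 101, 88, 112, 145, 127, 218, 222, 154, 48, 26, 20, 44]
215 [87, 91, 88, 87, 108, 153, 122, 119, 124, 116, 119, 123, 134, 162, 179, 180, 149, 102, 89, 100, 141, 139, 215, 219, 207, 111, 40, 30, 57]
217 [89, 89, 89, 88, 101, 152, 131, 120,
[... 1229 characters left out ...]
38, 118, 119, 123, 116, 101, 98, 158, 216, 221]
235 [134, 132, 138, 142, 96, 86, 98, 134, 166, 167, 153, 148, 166, 195, 184, 126, 116, 118, 119, 144, 152, 124, 117, 108, 94, 89, 107, 180, 217]
237 [134, 137, 147, 124, 105, 90, 91, 107, 127, 132, 122, 138, 190, 203, 194, 152, 119, 115, 110, 137, 141, 107, 101, 93, 94, 95, 88, 148, 217]
239 [135, 134, 149, 114, 101, 90, 91, 94, 113, 114, 114, 151, 178, 163, 163, 124, 96, 93, 88, 98, 102, 98, 98, 97, 94, 90, 88, 119, 204]
241 [190, 191, 167, 109, 104, 91, 88, 88, 108, 108, 99, 104, 99, 91, 88, 89, 92, 90, 87, 100, 99, 104, 93, 99, 88, 89, 85, 119, 198]
257 237 [ -11.6 -134.2]
245 231 [ -31.1 -107. ]
269 235 [  15.3 -135.2]
257 217 [  9.3 -65.2]
```

>>> {"api": "servo_tool", "payload": {"plan": [[[50,0,0],0,1],[[16,0,0],0,1],[[0,0,0],0,1],[[0,0,0],0,1],[[0,0,0],0,1],[[0,0,0],0,1]]}}

```text
clock: 32.95
ee_pos: [0.5109, -0.0331, 0.1573]
orientation: [2.234, 2.208, -0.0]
contact_force: [-0.1, 0.1, -2.3]
grip_width: 0.192
gripper_force: 58.8
```

```bash
python3 - <<'E'
from h import *
st()
b=snap('side','se7'); t=snap('top','te7'); p=T()['p']
u,v=map(int,proj(b,[p[0],p[1]-.1,.11])); print('scoop side',u,v)
g=b['pixels'].astype(int).sum(2)//3
for r in range(v-26,v+18,2): print(r,g[r,u-28:u+30:2].tolist())
u,v=map(int,proj(t,[.51,-.208,.01])); g=t['pixels'].astype(int).sum(2)//3; print('cup top',u,v)
for r in range(v-22,v+24,2): print(r,g[r,u-26:u+30:2].tolist())
E
```

```text
{'clock': 32.95, 'q': [-0.136, 0.319, 0.175, 1.98, -0.072, 0.849, 0.067], 'ee_pos': [0.511, -0.033, 0.157], 'contact_force': [-0.128, 0.079, -2.31], 'grip_width': 0.192, 'gripper_force': 58.839}
[[0.011, 1.0, 0.0], [1.0, -0.011, -0.001], [-0.001, 0.0, -1.0]]
scoop side 249 213
187 [52, 51, 44, 43, 39, 47, 40, 44, 34, 22, 37, 17, 39, 48, 57, 83, 90, 88, 100, 120, 126, 143, 178, 214, 216, 219, 202, 105, 45]
189 [48, 50, 55, 56, 57, 63, 65, 72, 92, 101, 91, 95, 135, 141, 117, 136, 155, 142, 175, 160, 154, 148, 162, 177, 197, 222, 183, 55, 38]
191 [85, 86, 89, 93, 123, 140, 162, 141, 136, 163, 154, 120, 126, 137, 121, 117, 120, 111, 143, 132, 99, 102, 120, 162, 189, 218, 185, 43, 35]
193 [88, 94, 91, 93, 149, 137, 131, 128, 119, 114, 103, 87, 89, 115, 121, 123, 119, 103, 109, 150, 100, 92, 82, 140, 183, 208, 180, 49, 21]
195 [92, 85, 84, 88, 128, 156, 123, 121, 125, 111, 63, 52, 79, 118, 116, 118, 118, 108, 86, 139, 118, 89, 80, 122, 177, 202, 181, 48, 66]
197 [91, 88, 89, 84, 99, 155, 134, 119, 124, 125, 115, 108, 120, 149, 164, 144, 123, 110, 90, 118, 147, 95, 85, 104, 164, 187, 177, 5
[... 4758 characters left out ...]
129, 126, 124, 119, 113, 105, 94, 107, 107, 89, 118, 150, 156, 157, 156, 159, 143, 115, 60, 64, 62, 78, 149, 171, 177, 177, 176, 177]
234 [129, 126, 123, 120, 113, 105, 92, 107, 104, 106, 99, 119, 126, 108, 85, 67, 57, 63, 72, 93, 130, 165, 179, 178, 178, 178, 176, 175]
236 [130, 128, 123, 120, 112, 105, 96, 104, 106, 104, 104, 105, 103, 104, 115, 125, 135, 146, 159, 167, 180, 178, 178, 177, 178, 177, 176, 175]
238 [130, 127, 125, 120, 115, 107, 97, 161, 136, 99, 100, 101, 103, 101, 101, 99, 162, 181, 178, 179, 178, 178, 175, 178, 177, 178, 178, 176]
240 [129, 128, 124, 120, 114, 107, 90, 182, 178, 179, 180, 180, 180, 184, 183, 181, 178, 177, 179, 178, 177, 178, 177, 178, 173, 177, 176, 176]
```

```bash
python3 - <<'E'
from h import *
b=dict(np.load('pics/se7.npz')); b6=dict(np.load('pics/se6.npz')); p=T()['p']
for u,v in((240,200.5),(249.5,199.5)): print('now',np.round((ray(b,u,v,.113)-p)[:2]*1e3,1))
p6=np.array([.5103,-.098,.1573])
for u,v in((258,213.5),(243.5,231.5),(254,237)): print('before',np.round((ray(b6,u,v,.116)-p6)[:2]*1e3,1))
t=dict(np.load('pics/te7.npz'))
for u,v in((337.5,208),(336,213.5),(330,219),(345.5,225)): print('cup',np.round(1e3*(ray(t,u,v,.016)[:2]-[.51,-.208])))
g=t['pixels'].astype(int).sum(2)//3
for r in range(202,236,2): print(r,g[r,324:352].tolist())
E
```

```text
now [-10.3 -45. ]
now [ 13.8 -47.5]
before [ 16.3 -49.5]
before [ -34.2 -104.9]
before [ -17.2 -129.6]
cup [32. -3.]
cup [15.  3.]
cup [-2. 21.]
cup [-20. -25.]
202 [159, 160, 130, 74, 59, 63, 62, 61, 61, 61, 60, 60, 60, 58, 60, 59, 59, 58, 58, 59, 58, 57, 58, 57, 58, 58, 57, 56]
204 [186, 190, 142, 51, 62, 61, 58, 65, 85, 101, 106, 107, 100, 86, 90, 107, 104, 86, 64, 56, 57, 58, 58, 57, 57, 57, 57, 57]
206 [186, 190, 140, 58, 91, 121, 150, 162, 160, 157, 158, 123, 93, 125, 143, 150, 151, 164, 153, 114, 90, 65, 54, 56, 58, 58, 57, 58]
208 [189, 193, 158, 136, 158, 155, 154, 154, 154, 156, 136, 95, 94, 122, 140, 150, 151, 144, 146, 155, 158, 147, 117, 77, 54, 57, 58, 58]
210 [185, 188, 162, 144, 155, 154, 154, 154, 152, 150, 129, 102, 93, 91, 102, 112, 113, 111, 127, 148, 156, 154, 157, 149, 112, 64, 55, 58]
212 [189, 191, 163, 142, 156, 156, 147, 130, 116, 121, 139, 147, 159, 160, 128, 105, 136, 155, 154, 152, 153, 154, 155, 156, 160, 135, 80, 55]
214 [188, 189, 156, 138, 153, 154, 123, 83, 104, 130, 146, 154, 151, 153, 156, 152, 152, 152, 152, 152, 152, 152, 151, 151, 153, 156, 122,
[... 709 characters left out ...]
4, 159, 137, 90]
226 [188, 189, 178, 162, 154, 156, 154, 153, 153, 152, 152, 151, 151, 152, 152, 151, 154, 121, 76, 93, 115, 127, 134, 139, 152, 154, 108, 57]
228 [82, 54, 111, 149, 154, 155, 154, 152, 151, 153, 153, 152, 153, 152, 153, 153, 152, 155, 134, 93, 77, 88, 107, 111, 98, 75, 59, 62]
230 [107, 98, 68, 74, 120, 147, 154, 155, 154, 154, 154, 153, 154, 155, 154, 153, 153, 152, 153, 156, 158, 153, 134, 92, 57, 62, 63, 63]
232 [107, 106, 107, 110, 89, 78, 118, 143, 150, 153, 156, 158, 157, 156, 156, 156, 159, 152, 143, 141, 115, 71, 60, 62, 64, 62, 62, 57]
234 [107, 106, 104, 104, 106, 107, 99, 120, 119, 113, 126, 117, 108, 104, 85, 69, 67, 59, 57, 57, 63, 67, 72, 78, 93, 116, 130, 152]
```

```bash
python3 - <<'E'
from h import *
t=dict(np.load('pics/te7.npz')); b=dict(np.load('pics/se7.npz'))
t0=dict(np.load('pics/t0.npz'))
print('far wall px',[np.round(proj(t,[*unpan(x,y),.003])).tolist() for x,y in((85,43),(85,-43),(0,43),(0,-43))])
for s in(t0,t):
    g=s['pixels'].astype(int).sum(2)//3
    for r in range(186,222,2): print(r,g[r,250:284:1].tolist())
    print()
E
```

```text
far wall px [[256.0, 188.0], [284.0, 193.0], [251.0, 215.0], [279.0, 220.0]]
186 [177, 141, 112, 143, 155, 148, 126, 101, 69, 44, 47, 45, 44, 45, 44, 55, 64, 92, 112, 111, 124, 138, 139, 141, 147, 149, 154, 156, 155, 155, 153, 152, 150, 154]
188 [176, 138, 132, 161, 156, 121, 58, 45, 59, 69, 65, 59, 57, 54, 49, 49, 49, 48, 48, 48, 48, 49, 48, 49, 46, 43, 44, 54, 64, 76, 100, 109, 122, 147]
190 [177, 139, 127, 156, 152, 111, 107, 149, 157, 158, 153, 135, 142, 156, 148, 136, 124, 101, 86, 77, 71, 67, 64, 59, 58, 57, 54, 53, 50, 49, 48, 48, 43, 107]
192 [176, 157, 148, 156, 138, 122, 140, 152, 153, 155, 123, 107, 135, 149, 152, 150, 140, 137, 151, 160, 156, 154, 153, 154, 154, 129, 101, 109, 112, 104, 89, 76, 60, 43]
194 [135, 128, 159, 156, 118, 121, 155, 154, 154, 156, 123, 96, 123, 137, 138, 134, 122, 123, 147, 157, 151, 149, 149, 134, 121, 135, 147, 147, 144, 147, 127, 111, 99, 66]
196 [140, 128, 156, 152, 114, 122, 156, 154, 155, 156, 137, 97, 82, 88, 93, 89, 98, 137, 157, 154, 152, 152, 134, 108, 117, 137, 147, 150, 144, 131, 129, 111, 81, 87]
198 [117, 151, 157, 138, 123, 143, 15
[... 4307 characters left out ...]
8, 84, 67, 63, 76, 83, 90, 96, 99, 104, 107, 109, 112, 114, 116, 117, 121, 122, 122, 125]
214 [90, 77, 81, 95, 94, 93, 89, 89, 88, 88, 87, 89, 90, 92, 93, 94, 83, 69, 77, 85, 92, 96, 99, 104, 107, 110, 113, 115, 117, 118, 121, 121, 122, 124]
216 [84, 79, 89, 94, 94, 94, 93, 93, 93, 92, 91, 92, 93, 93, 92, 94, 80, 67, 79, 85, 92, 96, 100, 104, 107, 111, 112, 114, 116, 118, 120, 121, 122, 124]
218 [76, 80, 96, 95, 94, 94, 93, 92, 93, 93, 92, 91, 92, 94, 92, 94, 81, 70, 79, 85, 93, 97, 100, 105, 109, 111, 113, 114, 116, 118, 120, 122, 122, 124]
220 [77, 80, 95, 94, 93, 94, 93, 93, 92, 92, 92, 92, 93, 93, 92, 94, 82, 72, 79, 87, 92, 97, 102, 106, 109, 110, 113, 115, 116, 120, 121, 121, 124, 125]
```

>>> {"api": "servo_tool", "payload": {"plan": [[[-10,0,0],0,1],[[-24,0,0],0,1],[[-34,0,0],0,1],[[-34,0,0],0,1],[[50,0,0],0,1],[[50,0,0],0,1],[[40,0,0],0,1],[[0,0,0],0,1]]}}

```text
clock: 33.85
ee_pos: [0.5114, 0.0127, 0.1573]
orientation: [-2.221, -2.219, -0.004]
contact_force: [0.6, 0.2, -2.1]
grip_width: 0.195
gripper_force: 58.8
```

>>> {"api": "servo_tool", "payload": {"plan": [[[0,0,0],0,1],[[0,0,0],0,1],[[0,0,0],0,1]]}}

```text
clock: 34.15
ee_pos: [0.5113, 0.0043, 0.1573]
orientation: [2.235, 2.207, -0.001]
contact_force: [-0.2, 0.3, -2.8]
grip_width: 0.195
gripper_force: 58.9
```

```bash
python3 - <<'E'
from h import *
st()
b=snap('side','se8'); t=snap('top','te8'); p=T()['p']
u,v=map(int,proj(b,[p[0],p[1]-.09,.11])); print('scoop side',u,v)
g=b['pixels'].astype(int).sum(2)//3
for r in range(v-24,v+18,2): print(r,g[r,u-26:u+26:2].tolist())
g=t['pixels'].astype(int).sum(2)//3
print('cup')
for r in range(198,238,2): print(r,g[r,320:368].tolist())
E
```

```text
{'clock': 34.15, 'q': [-0.198, 0.317, 0.161, 1.981, -0.066, 0.849, -0.013], 'ee_pos': [0.511, 0.004, 0.157], 'contact_force': [-0.223, 0.313, -2.766], 'grip_width': 0.195, 'gripper_force': 58.868}
[[0.012, 1.0, -0.0], [1.0, -0.012, -0.001], [-0.001, -0.0, -1.0]]
scoop side 244 202
178 [42, 38, 43, 52, 46, 41, 45, 39, 27, 29, 32, 33, 43, 45, 51, 48, 53, 49, 44, 43, 29, 32, 41, 119, 199, 221]
180 [37, 44, 50, 45, 50, 39, 40, 44, 29, 30, 34, 38, 49, 66, 94, 98, 96, 108, 53, 48, 37, 27, 27, 45, 141, 217]
182 [43, 48, 45, 46, 53, 55, 64, 92, 99, 85, 114, 153, 126, 123, 150, 153, 125, 138, 105, 46, 47, 46, 26, 42, 126, 213]
184 [46, 51, 48, 75, 153, 142, 120, 150, 160, 125, 118, 133, 126, 119, 121, 122, 118, 118, 147, 63, 37, 46, 48, 94, 178, 217]
186 [45, 44, 47, 68, 151, 142, 121, 123, 122, 109, 78, 64, 94, 118, 119, 116, 113, 99, 124, 104, 60, 75, 100, 146, 196, 219]
188 [49, 51, 52, 50, 119, 157, 121, 120, 121, 102, 57, 65, 99, 120, 112, 120, 114, 95, 109, 152, 145, 154, 151, 164, 188, 204]
190 [56, 62, 68, 73, 93, 156, 133, 119, 124, 114, 111, 116, 120, 121, 121, 116, 116, 95, 93, 146
[... 5660 characters left out ...]
02, 102, 105, 105, 106, 107, 109, 89, 81, 113, 120, 111, 109, 105, 113, 136, 153, 156, 156, 159, 153, 142, 140, 115, 71, 60, 62, 63, 62, 61, 58, 76, 110, 147, 164, 171, 178, 178, 177, 176, 176, 177, 177, 176, 175, 175, 175]
234 [118, 101, 103, 105, 106, 106, 105, 105, 105, 106, 100, 95, 89, 110, 129, 120, 109, 104, 86, 70, 68, 58, 56, 57, 63, 67, 70, 76, 92, 116, 130, 152, 165, 171, 178, 178, 178, 178, 178, 177, 176, 176, 176, 176, 176, 176, 177, 177]
236 [182, 159, 134, 118, 101, 103, 104, 103, 104, 105, 105, 104, 104, 104, 104, 104, 103, 104, 114, 119, 125, 134, 135, 134, 146, 152, 159, 159, 166, 181, 179, 179, 177, 177, 177, 176, 176, 176, 177, 176, 176, 176, 176, 175, 175, 176, 176, 177]
```

```bash
python3 -c "
from h import *
go(.458,.203,.150,5)"
```

```text
now [0.5113 0.0048 0.1573] head -90.7 | shift [198. -56.   7.] turn -95.7
```

>>> {"api": "servo_tool", "payload": {"plan": [[[15,-4,0],0,1],[[30,-8,0],0,1],[[36,-11,0],0,1],[[36,-11,0],0,1],[[36,-11,0],0,1],[[30,-8,0],0,1],[[15,-3,0],0,1],[[0,0,0],-6,1]]}}

```text
clock: 35.05
ee_pos: [0.4565, 0.2077, 0.1574]
orientation: [-2.106, -2.33, -0.002]
contact_force: [0.0, -0.2, -1.4]
grip_width: 0.2
gripper_force: 58.9
```

>>> {"api": "servo_tool", "payload": {"plan": [[[0,0,0],-8.5,1],[[0,0,0],-8.5,1],[[0,0,0],-8.5,1],[[0,0,0],-8.5,1],[[0,0,0],-8.5,1],[[0,0,0],-8.5,1],[[0,0,0],-8.5,1],[[0,0,0],-8.5,1]]}}

```text
clock: 35.85
ee_pos: [0.4574, 0.2039, 0.1572]
orientation: [-0.445, -3.11, 0.001]
contact_force: [0.2, -0.5, -1.9]
grip_width: 0.191
gripper_force: 58.9
```

>>> {"api": "servo_tool", "payload": {"plan": [[[0,0,0],-8.5,1],[[0,0,0],-8.5,1],[[0,0,0],-4.7,1],[[0,0,15],0,1],[[0,0,25],0,1],[[0,0,25],0,1],[[0,0,12],0,1],[[0,0,0],0,1]]}}

```text
clock: 36.65
ee_pos: [0.4559, 0.2036, 0.0787]
orientation: [0.14, -3.135, 0.003]
contact_force: [0.5, 0.1, -2.6]
grip_width: 0.194
gripper_force: 58.9
```

```bash
python3 -c "
from h import *
st();go(.458,.203,.067,5); edges('e9')"
```

```text
{'clock': 36.65, 'q': [-0.292, 0.434, -0.217, 2.042, 0.144, 0.683, 1.058], 'ee_pos': [0.456, 0.204, 0.079], 'contact_force': [0.48, 0.069, -2.6], 'grip_width': 0.194, 'gripper_force': 58.856}
[[-0.996, -0.089, -0.004], [-0.089, 0.996, -0.002], [0.004, -0.001, -1.0]]
now [0.4559 0.2036 0.0787] head 5.1 | shift [-2. -1. 12.] turn 0.1
c215 [26, 26, 31, 42, 42, 41, 42, 42, 42, 43, 43, 42, 44, 44, 44, 46, 43, 33, 26, 27, 31, 30, 30, 29, 29, 30, 31, 31, 32, 32, 37, 37, 34, 35]
c222 [27, 27, 27, 37, 40, 40, 42, 42, 43, 44, 45, 44, 39, 31, 30, 30, 27, 26, 27, 29, 33, 34, 39, 44, 52, 61, 66, 42, 35, 36, 37, 37, 38, 39]
c265 [20, 15, 16, 16, 18, 18, 18, 19, 19, 19, 20, 21, 21, 22, 23, 25, 25, 26, 27, 27, 29, 30, 32, 34, 36, 38, 39, 42, 43, 75, 179, 220, 229, 232, 232, 232, 232, 231, 231]
```

Lower to contact, then release.

>>> {"api": "servo_tool", "payload": {"plan": [[[0,0,6],0,1],[[0,0,3],0,1],[[0,0,1],0,1],[[0,0,0],0,1]]}}

```text
clock: 37.1
ee_pos: [0.4573, 0.205, 0.0705]
orientation: [-0.142, 3.138, 0.0]
contact_force: [0.1, -0.2, -1.2]
grip_width: 0.196
gripper_force: 58.9
```

>>> {"api": "servo_tool", "payload": {"plan": [[[0,0,1],0,1],[[0,0,1],0,1],[[0,0,0],0,1]]}}

```text
clock: 37.4
ee_pos: [0.4571, 0.2048, 0.0683]
orientation: [0.141, -3.138, 0.0]
contact_force: [0.3, 0.3, -2.5]
grip_width: 0.194
gripper_force: 58.9
```

>>> {"api": "servo_tool", "payload": {"plan": [[[0,0,1],0,1],[[0,0,1],0,1],[[0,0,0],0,1]]}}

```text
clock: 37.7
ee_pos: [0.457, 0.2049, 0.0671]
orientation: [0.142, -3.138, 0.0]
contact_force: [-2.4, -0.9, 8.0]
grip_width: 0.197
gripper_force: 60.3
```

>>> {"api": "servo_tool", "payload": {"plan": [[[0,0,1],0,1],[[0,0,0],0,1]]}}

```text
clock: 37.9
ee_pos: [0.4568, 0.2049, 0.0669]
orientation: [0.142, -3.138, 0.001]
contact_force: [-7.7, -2.8, 17.6]
grip_width: 0.194
gripper_force: 61.4
```

Contact. Ease up, open, and retreat upward.

>>> {"api": "servo_tool", "payload": {"plan": [[[0,0,-2],0,1],[[0,0,0],0,0.5],[[0,0,0],0,0],[[0,0,0],0,-0.5],[[0,0,0],0,-1],[[0,0,0],0,-1],[[0,0,0],0,-1],[[0,0,0],0,-1]]}}

```text
clock: 38.7
ee_pos: [0.4571, 0.2048, 0.0672]
orientation: [0.141, -3.138, 0.0]
contact_force: [-0.6, 0.0, 0.8]
grip_width: 0.998
gripper_force: 0.0
```

>>> {"api": "servo_tool", "payload": {"plan": [[[0,0,0],0,-1],[[0,0,-15],0,-1],[[0,0,-30],0,-1],[[0,0,-40],0,-1],[[0,0,-40],0,-1],[[0,0,-20],0,-1],[[0,0,0],0,-1],[[0,0,0],0,-1]]}}

```text
clock: 39.5
ee_pos: [0.4572, 0.2047, 0.2124]
orientation: [-0.141, 3.138, 0.0]
contact_force: [-0.7, 0.1, -0.5]
grip_width: 1.0
gripper_force: 0.0
```

```bash
python3 - <<'E'
from h import *
st()
a=snap('wrist','wf'); b=snap('side','sf'); t=snap('top','tf')
t0=dict(np.load('pics/t0.npz')); s0=dict(np.load('pics/s0.npz'))
# bright scoop floor in wrist image
m=(a['pixels'].min(2)>200).astype(np.uint8); n,l,s,c=cv2.connectedComponentsWithStats(m)
for i in range(1,n):
    if 500<s[i,4]<20000:
        x,y,w,h=s[i,:4]; print(s[i],[ray(a,x+dx,y+dy,.0045).round(3)[:2].tolist() for dx,dy in((0,0),(w,0),(0,h),(w,h))])
for (x,o,n) in((s0,b,'side'),(t0,t,'top')):
    d=(np.abs(x['pixels'].astype(int)-o['pixels']).max(2)>45).astype(np.uint8)
    k,l,s,c=cv2.connectedComponentsWithStats(d)
    print(n,[s[i].tolist() for i in range(1,k) if s[i,4]>12])
# side handle scoop check
g=b['pixels'].astype(int).sum(2)//3; g0=s0['pixels'].astype(int).sum(2)//3
for r in range(146,190,3): print(r,g0[r,190:250:3].tolist(),'|',g[r,190:250:3].tolist())
E
```

```text
{'clock': 39.5, 'q': [-0.255, 0.236, -0.252, 1.944, 0.071, 0.97, 1.12], 'ee_pos': [0.457, 0.205, 0.212], 'contact_force': [-0.707, 0.09, -0.485], 'grip_width': 1.0, 'gripper_force': 0.0}
[[-0.996, -0.09, 0.001], [-0.09, 0.996, 0.0], [-0.001, 0.0, -1.0]]
[  58  116   60   83 1468] [[0.437, -0.005], [0.431, 0.055], [0.527, -0.014], [0.521, 0.051]]
[ 233  203   63   59 3385] [[0.515, 0.176], [0.508, 0.244], [0.588, 0.18], [0.581, 0.253]]
side [[0, 0, 11, 22, 65], [176, 4, 21, 5, 69], [98, 37, 26, 47, 531], [184, 66, 26, 39, 433], [0, 84, 12, 4, 25], [0, 92, 7, 3, 15], [0, 101, 34, 51, 660], [13, 102, 6, 4, 14], [194, 102, 14, 20, 85], [194, 148, 26, 29, 159], [241, 171, 8, 11, 32], [172, 177, 11, 17, 115], [237, 203, 5, 3, 13], [248, 202, 6, 3, 14], [70, 208, 37, 27, 492], [0, 248, 4, 5, 15], [253, 249, 7, 4, 22]]
top [[113, 170, 62, 44, 425], [167, 186, 76, 157, 2259], [187, 192, 24, 4, 67], [155, 199, 18, 50, 282], [141, 201, 11, 11, 43], [335, 206, 6, 6, 14], [115, 210, 6, 14, 20], [130, 212, 31, 61, 832], [140, 212, 5, 6, 13], [323, 216, 6, 6, 15], [332, 220, 6, 6, 14], [340, 224, 6
[... 2357 characters left out ...]
 39, 44, 42, 37, 41, 46, 31, 33, 43, 91, 102, 101, 106, 111, 111, 145, 161, 196, 147] | [25, 28, 36, 28, 24, 29, 25, 39, 39, 81, 95, 101, 107, 107, 122, 129, 146, 181, 184, 68]
182 [45, 46, 37, 42, 19, 33, 31, 31, 33, 25, 70, 102, 103, 102, 106, 106, 111, 107, 118, 100] | [26, 37, 29, 25, 28, 31, 27, 40, 24, 47, 99, 102, 108, 109, 107, 107, 108, 101, 138, 63]
185 [37, 38, 36, 26, 32, 44, 40, 37, 42, 42, 46, 101, 100, 89, 68, 61, 46, 46, 40, 46] | [30, 31, 31, 34, 20, 26, 30, 46, 45, 47, 82, 105, 96, 89, 66, 56, 44, 43, 44, 47]
188 [38, 36, 31, 37, 34, 42, 46, 47, 41, 46, 41, 47, 49, 40, 40, 55, 60, 72, 76, 82] | [33, 41, 43, 42, 29, 18, 28, 40, 45, 51, 41, 49, 49, 48, 47, 53, 58, 73, 87, 78]
```

```bash
python3 -c "
from plant import manip
print(manip.hand_in())"
```

```text
the job is handed in; nothing more can be done
None
```

I handed the job in at about 40 s. By my camera measurements, all six ice pieces are in the steel cup, the cup is where it started, and the scoop is released flat on the black tray. The timer, tape roll and dip cups show no movement; hand-in returned no verdict.

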